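# Sort the glucose screening kit into its trays

## Task

The screening round is over: sort the five things left on the table into their trays. Lay the two glucose meters flat with the display up in the shallow two-bay tray, one in each bay, stand both test-strip vials upright on the floor of the deeper grey box, and put the pulse oximeter, display up, flat on the bottom of the steel kidney dish for disinfecting. Set things down gently instead of dropping them, and leave the sanitiser bottle and the roll of tape standing where they are.

Things in the scene. Friction and masses are not known exactly. Their poses are not given: they have to be found in the camera images.
- meter_1: blood glucose meter lying on its back, pale grey plastic, stadium-shaped from above: 92 mm long (its own x) by 46 mm wide (y) by 22 mm thick; the two long sides are straight and parallel over the middle 46 mm, the ends are half rounds. Dark-framed display and buttons on top. About 60 g. Origin: centre of its underside; z up out of the display. The two meters are alike and interchangeable.
- meter_2: blood glucose meter lying on its back, pale grey plastic, stadium-shaped from above: 92 mm long (its own x) by 46 mm wide (y) by 22 mm thick; the two long sides are straight and parallel over the middle 46 mm, the ends are half rounds. Dark-framed display and buttons on top. About 60 g. Origin: centre of its underside; z up out of the display. The two meters are alike and interchangeable.
- vial_1: vial of test strips standing upright: closed opaque cylinder 30 mm in diameter and 54 mm tall including its grey cap (31 mm in diameter, top 13 mm, with a small thumb tab). About 30 g. Origin: centre of its underside; z up. The two vials are alike and interchangeable.
- vial_2: vial of test strips standing upright: closed opaque cylinder 30 mm in diameter and 54 mm tall including its grey cap (31 mm in diameter, top 13 mm, with a small thumb tab). About 30 g. Origin: centre of its underside; z up. The two vials are alike and interchangeable.
- oximeter: fingertip pulse oximeter: small block of two pale clamshell halves with a dark seam, 58 mm long (its own x) by 34 mm wide (y) by 30 mm tall, small dark display on top. About 55 g. It does not need to be opened. Origin: centre of its underside; z up out of the display.
- meter_tray: shallow white two-bay tray, fixed: 126 mm (its own x) by 189 mm (y) outside, walls 3 mm thick, rim 18 mm and floor 3 mm above the table. A ridge 3 mm thick, its top 11 mm above the table, runs along x through the middle; each bay is 120 mm (x) by 90 mm (y) inside, grey-lined, centred at y = +46.5 or -46.5 mm. Origin: under the tray's centre at table height; z up.
- strip_box: deeper grey plastic box without divisions, fixed to the table: 120 mm (its own x) by 150 mm (y) outside, walls 3 mm thick (a lip adds 5 mm outside), rim 38 mm above the table, floor 3 mm above the table. Origin: under the box's centre, at table height; z up.
- kidney_dish: bean-shaped steel kidney dish, fixed: 214 mm long (its own y), upright walls, rim 39 mm and floor 2 mm above the table. Inside: a 90 mm wide round-ended channel along an arc of 120 mm radius centred 120 mm toward -x (hollow side to -x). Origin: at table height under the channel's middle; there the inside reaches 45 mm toward +x and -x, and 85 mm or more toward +y and -y; z up.
- sanitiser: bystander: small round bottle of hand sanitiser standing upright, teal label, 38 mm in diameter, 108 mm tall, loose. Origin: centre of its underside.
- tape_roll: bystander: roll of white paper tape lying flat, 50 mm in diameter, 26 mm hole, 25 mm tall, loose. Origin: centre of its underside.

How it is judged:
By the outcome, as a careful person would: the job done as asked, in the order asked, and still so for the second after the job is handed in, with the robot touching nothing.
It also fails if it takes over 141 s, if anything falls off the work surface, if the arm or the gripper's body presses on something with over 40 N, if the wrist force passes 120 N, or if a joint passes its speed limit or range.

## Robot

A 6-joint arm with a two-finger parallel gripper is mounted at the origin on the work surface. World frame = base frame: x ahead of the robot, y to its left, z up, the work surface at z = 0. Lengths are in m, angles in rad, forces in N, time in s.
With the tool pointing down it reaches from about 0.35 to 0.775 m from the base axis. Payload 5.5 kg.
Tool frame: the origin (TCP) lies at the very end of the fingers, on their centre line; the grasp point (between the pads) lies 19 mm behind it; z points along the fingers, y is the line along which they close (so a half turn about z gives the same grasp; the last joint's range is limited). The gripper opens to 85 mm and grips with 20 to 120 N. Pads are 22 mm wide; open, the fingers measure 114 mm over their backs; the gripper's body (76 mm by 85 mm) begins 54 mm behind the grasp point. The pads swing forward as they close: fully open they stand 13 mm farther back than shut.
Start: joints at [-0.14, 0.313, 0.046, 1.304, 0, 1.431], TCP at [0.575, -0, 0.231] pointing down, gripper open.
Joint ranges: [-2.76, 2.76], [-0.86, 1.69], [-1.03, 1.26], [-2.2, 2.34], [-1.47, 1.5], [-3.14, 3.14]. Speed limits (rad/s): [2.57, 2.57, 3.14, 3.14, 3.14, 3.14].

## Interface

Orientations are given as a unit quaternion [w, x, y, z].
In Python, from workcell import get_state, read_camera, hand_in gives the robot as it stands.
- The arm moves only by the tool send_rows, never from a script. Its argument "increments" is a list of rows, each an object of numbers: "dx", "dy", "dz": the shift along the world's x, y, z in units of 25 mm (1.0 is 25 mm); "roll": the turn about the world's z in units of 8 degrees (1.0 is 8 degrees); "claw": the opening, from -1 (shut) to 1 (fully open). In form: [{"dx": .., "dy": .., "dz": .., "roll": .., "claw": ..}, ...]. A call has exactly 5 rows; each row is the pose to reach, as a shift and turn from the pose commanded when the call began; what a row does not reach only later rows make up. A row lasts 1/8 s, in which the tool goes at most 62.5 mm and 10.7 degrees, less where a joint would pass 70% of its speed; a pose out of reach is approached as far as the arm can. A call with a gripper value outside its range is refused whole. The fingers move at their own pace and stop on an object; "grip_force" is the grip in N (left out, the last holds). Time passes only in rows, so rows that repeat a pose let the fingers close, or fill a call up. It gives the time, the measured TCP pose, the force, the opening and the grip force at its end, in the units of the state.
- get_state(): the state, without advancing time (a new reading comes with each control period).
- read_camera(name): name is "scene" or "side" or "wrist"; returns a dict with "image" (400x640x3 uint8, blue, green, red), "fx", "fy", "cx", "cy" (pixels), "world_to_cam" (4x4, takes a point from world to camera coordinates). Camera axes: x right, y up, looking along -z (the intrinsics and any distortion apply to the point x, -y, -z); pixel columns grow to the right and rows downward; lengths in m; the calibration is good to about 2 mm. A picture is of the moment at which its call begins. There is no depth.
- hand_in(): hands the job in; it is judged then, once.
The state is a dict: "clock": time; "joint_pos": joint angles; "qvel": joint speeds; "tau": joint torques, N m; "tcp_pos": TCP position; "orientation": TCP orientation; "wrist_force": force on the tool from outside, world axes, zero at the start; "ft_torque": the same for the moment, N m; "finger_gap": finger opening in m; "grip_force": force on a finger pad.
Only numpy, scipy, OpenCV 4.12 (cv2) and the standard library are available. Lean on these libraries where they do the work, as an engineer would, in place of code of your own. Each camera call takes 0.05 s, during which the arm holds its last target. There are 200 camera calls.

## Working session

There is one attempt and no reset: what is moved stays moved. The work goes in short steps, Python scripts to look and compute and a tool call to move; the robot and the scene stay as the last step left them, time stands still between calls to the robot, and variables do not carry over. Pictures are saved under pics/ and viewed, at most 14 in all, crops included, and the job is handed in when it is done.

Besides the shell and the picture viewer there is one more tool, called after "Call:" in YAML: its name, and indented under it one key for each argument. send_rows: Moves the arm, as the interface text tells. Its arguments: {"type":"object","properties":{"increments":{"type":"array","items":{"type":"object","properties":{"dx":{"type":"number"},"dy":{"type":"number"},"dz":{"type":"number"},"roll":{"type":"number"},"claw":{"type":"number"}}}},"grip_force":{"type":"number"}},"required":["increments"]}

```bash
mkdir -p pics; ls; cat > h.py <<'E'
import numpy as np, cv2, json
from workcell import get_state, read_camera
def grab(n, f):
    c=read_camera(n); cv2.imwrite(f'pics/{f}.png', c['image']); return c
def ray(c,u,v,z):
    M=np.array(c['world_to_cam']); R=M[:3,:3]; o=-R.T@M[:3,3]
    d=R.T@np.array([(u-c['cx'])/c['fx'],-(v-c['cy'])/c['fy'],-1.0])
    return o+d*(z-o[2])/d[2]
def proj(c,p):
    M=np.array(c['world_to_cam']); q=M[:3,:3]@np.array(p)+M[:3,3]
    return c['cx']+c['fx']*q[0]/-q[2], c['cy']+c['fy']*-q[1]/-q[2]
E
python3 - <<'E'
from h import *
for n in ['scene','side','wrist']:
    c=grab(n,n+'0')
    print(n,{k:(v if k!='image' else v.shape) for k,v in c.items()})
print(get_state())
E
```

```text
pics
scene {'image': (400, 640, 3), 'fx': 390.10335975675184, 'fy': 390.10335975675184, 'cx': 319.5624797629709, 'cy': 200.82240291671962, 'world_to_cam': array([[-0.36615611,  0.93043265,  0.01499307,  0.17459221],
       [-0.71371884, -0.29113767,  0.63705908,  0.32743923],
       [ 0.59710562,  0.22256224,  0.77066915, -1.20785798],
       [ 0.        ,  0.        ,  0.        ,  1.        ]])}
side {'image': (400, 640, 3), 'fx': 444.88311341125234, 'fy': 444.88311341125234, 'cx': 319.17862165363465, 'cy': 202.54587307154725, 'world_to_cam': array([[ 0.7075313 , -0.70651326, -0.01544264, -0.35068929],
       [ 0.38996786,  0.3721194 ,  0.84228986, -0.23771229],
       [-0.58934245, -0.60196858,  0.53880359, -0.75623364],
       [ 0.        ,  0.        ,  0.        ,  1.        ]])}
wrist {'image': (400, 640, 3), 'fx': 283.9788685061028, 'fy': 283.9788685061028, 'cx': 316.9636178071746, 'cy': 198.12303900410785, 'world_to_cam': array([[ 9.99997425e-01, -3.85048120e-04, -2.23644292e-03,
        -5.74174173e-01],
       [-2.24018442e-04,  9.63937653e-01, -2.66128074e-01,
         3.
[... 195 characters left out ...]
: 0.15, 'joint_pos': array([-1.39627384e-01,  3.13854606e-01,  4.52279088e-02,  1.30362906e+00,
        3.36921011e-05,  1.43121684e+00]), 'qvel': array([ 0.00024997, -0.00088885,  0.00492663,  0.00212603,  0.00138683,
        0.00063825]), 'tau': array([ 1.76330479e-03, -4.81067133e+01,  2.98815805e+01,  1.39078675e-02,
       -1.10673584e-04, -5.56924022e-05]), 'tcp_pos': array([5.74600282e-01, 4.10164902e-05, 2.30593615e-01]), 'orientation': array([-5.92905830e-04,  7.07123534e-01,  7.07089651e-01, -4.25713981e-04]), 'wrist_force': array([-0.50866128,  0.6556238 ,  0.39398073]), 'ft_torque': array([0.01279227, 0.02271733, 0.00672305]), 'grip_force': 0.0, 'finger_gap': 0.08516588243056303}
```

View pics/scene0.png

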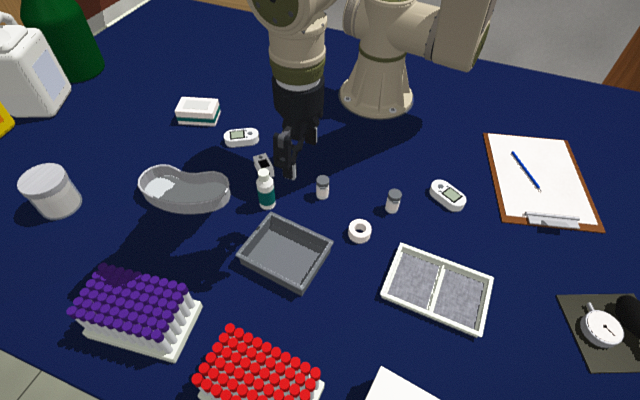

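View pics/side0.png

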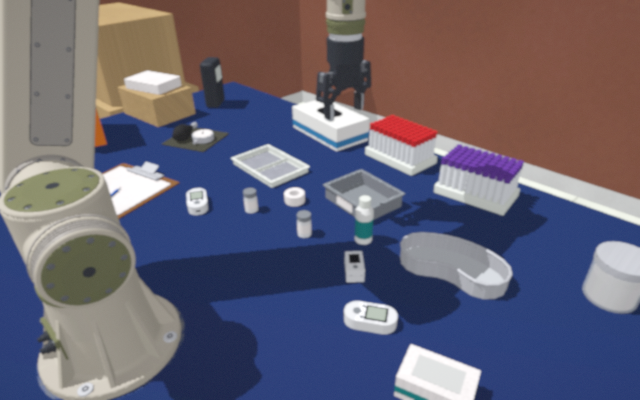

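Scene: meters at (241,137) and (448,195), oximeter (263,165), sanitiser (266,190), vials (322,187) and (393,201), tape (360,231), box (285,252), tray (437,290), dish (185,190). Side shows the same: vials (250,200) and (304,224), oximeter (354,266), meters (197,201) and (371,317).

View pics/wrist0.png

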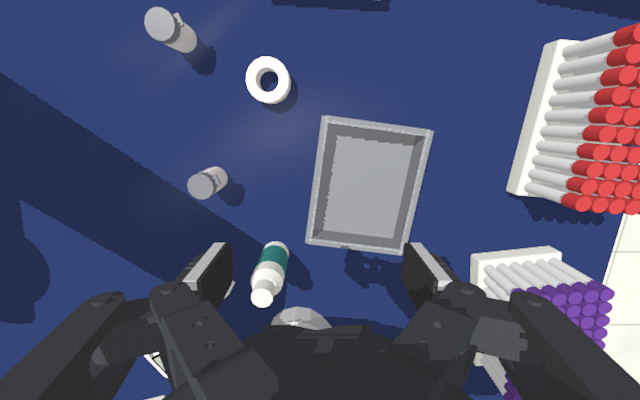

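```bash
cat >> h.py <<'E'
def blobs(img, amin=60):
    hsv=cv2.cvtColor(img,cv2.COLOR_BGR2HSV)
    blue=cv2.inRange(hsv,(105,120,0),(130,255,140))
    m=cv2.morphologyEx(255-blue,cv2.MORPH_OPEN,np.ones((3,3)))
    return [k for k in cv2.findContours(m,cv2.RETR_EXTERNAL,cv2.CHAIN_APPROX_NONE)[0] if cv2.contourArea(k)>amin]
E
python3 - <<'E'
from h import *
C={n:dict(read_camera(n)) for n in ['scene','side','wrist']}
import pickle
for n,c in C.items():
    print(n)
    for k in blobs(c['image']):
        (u,v),(w,h),a=cv2.minAreaRect(k)
        if max(w,h)>200: continue
        r0=ray(c,u,v,0.015)
        print(np.round([u,v,w,h,a],1),np.round(r0[:2],3))
E
```

```text
scene
[402.  382.5  33.   74.   90. ] [0.792 0.274]
[ 48.5 374.5  97.   49.   -0. ] [ 1.002 -0.288]
[257.5 361.   76.  133.   90. ] [0.851 0.031]
[598.1 333.2  79.5  82.9  89. ] [0.574 0.592]
[133.9 310.5 129.5  79.9  15.9] [ 0.855 -0.228]
[439.7 289.9 111.7  64.   20.6] [0.596 0.302]
[359.5 230.5  25.   23.   90. ] [0.519 0.111]
[283.5 250.6  82.5  64.3  28.1] [ 0.629 -0.022]
[393.  200.9  14.1  26.   14. ] [0.408 0.158]
[447.  195.1  41.   22.6  36.9] [0.342 0.274]
[322.5 187.   24.   13.   90. ] [ 0.43  -0.011]
[183.2 190.1  94.3  48.    7.6] [ 0.565 -0.315]
[ 51.1 190.1  63.5  48.8  47.5] [ 0.682 -0.602]
[544.  182.3 131.1  89.9   5.5] [0.209 0.49 ]
[240.9 137.1  19.2  35.8  83.7] [ 0.346 -0.28 ]
[197.  111.1  46.2  29.2   3.2] [ 0.295 -0.45 ]
[ 74.   68.5 137.  148.   90. ] [ 0.258 -0.931]
side
[436.5 382.5  83.7  57.6  20.9] [ 0.306 -0.438]
[370.1 316.9  56.6  32.    8.7] [ 0.337 -0.285]
[354.5 266.   34.   23.   90. ] [ 0.42  -0.176]
[610.  276.5  73.   58.   90. ] [ 0.737 -0.548]
[454.8 262.  117.9  52.5  20.8] [ 0.569 -0.313]
[304.  223.5  29.   16.   90. ] [0.451 0.004]
[250. 200.  26.  16.  90.] [0.427 0.174]
[197. 201.  28.  24.  90.] [0.333 0.266]
[294.5 196.5  21.   23.   90. ] [0.515 0.106]
[367.7 199.4  76.8  68.9  56.9] [ 0.631 -0.035]
[268.8 164.9  76.   39.7  27.9] [0.579 0.285]
[195.  135.8  62.7  29.4  10.3] [0.543 0.616]
wrist
[268.1 273.8  33.5  69.4  14. ] [ 0.505 -0.142]
[208.4 182.2  28.4  45.5  68.2] [ 0.434 -0.01 ]
[181.5  36.2  81.   52.    9.6] [0.421 0.159]
```

Wrist view: box centred near (370,185), vials (208,182) and (170,30), tape (268,80), sanitiser (268,275); the fingers hide the bottom. I'll hover where the meter and tray are both in view.

Call:
send_rows:
  increments:
    - {"dx": -1.5,"dy": 2,"claw": 1}
    - {"dx": -3,"dy": 4,"claw": 1}
    - {"dx": -4,"dy": 6,"claw": 1}
    - {"dx": -5,"dy": 8,"claw": 1}
    - {"dx": -5,"dy": 8,"claw": 1}

```text
schema error: expected keys dx, dy, dz, roll, claw
```

```bash
python3 - <<'E'
from h import *
c=grab('wrist','w1'); print(get_state()['tcp_pos'])
for k in blobs(c['image'],200):
    (u,v),(w,h),a=cv2.minAreaRect(k)
    print(np.round([u,v,w,h,a],1),np.round(ray(c,u,v,0.018)[:2],3))
E
```

```text
[5.74920859e-01 8.51015584e-06 2.31092979e-01]
[268.6 273.9  33.2  69.6  18.4] [ 0.507 -0.141]
[207.2 182.4  28.1  43.   65.2] [ 0.434 -0.009]
[319.5 210.5 377.  639.   90. ] [ 0.578 -0.047]
[180.5  36.5  80.2  51.5  11.7] [0.421 0.158]
```

View pics/w1.png

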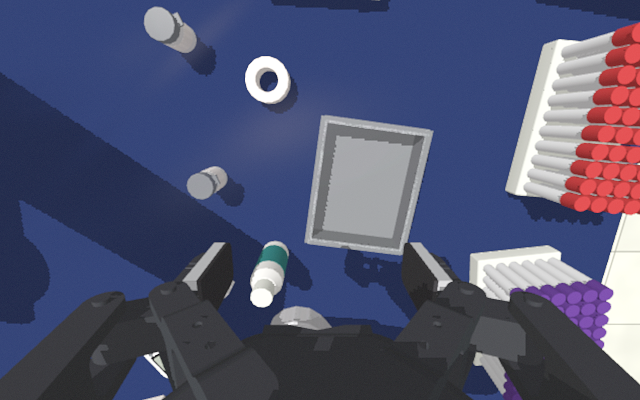

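The move was refused because every row needs all the keys, so this is the same view as before.

Call:
send_rows:
  increments:
    - {"dx": -1.5,"dy": 2,"dz": 0,"roll": 0,"claw": 1}
    - {"dx": -3,"dy": 4,"dz": 0,"roll": 0,"claw": 1}
    - {"dx": -4,"dy": 6,"dz": 0,"roll": 0,"claw": 1}
    - {"dx": -5,"dy": 8,"dz": 0,"roll": 0,"claw": 1}
    - {"dx": -5,"dy": 8,"dz": 0,"roll": 0,"claw": 1}

```text
clock: 0.98
tcp_pos: [0.4481, 0.2028, 0.2317]
orientation: [-0.0, 0.705, 0.709, 0.0]
wrist_force: [1.2, -0.5, 0.1]
finger_gap: 0.0855
grip_force: 0.0
```

```bash
python3 - <<'E'
from h import *
c=grab('wrist','w2'); print(get_state()['tcp_pos'])
for k in blobs(c['image'],200):
    (u,v),(w,h),a=cv2.minAreaRect(k)
    print(np.round([u,v,w,h,a],1),np.round(ray(c,u,v,0.018)[:2],3))
E
```

```text
[0.44922708 0.20135897 0.23158417]
[367.5 240.   40.   39.   90. ] [0.517 0.114]
[319.5 304.  190.  639.   90. ] [0.453 0.013]
[293.3 210.4  28.6  36.2  26.6] [0.417 0.155]
[236.9 141.5  88.8 119.4  23.2] [0.349 0.244]
[612.5  91.5 139.   53.   90. ] [0.796 0.305]
[441.3  90.4 123.4 186.1   6.8] [0.594 0.305]
[122.   59.5 119.  244.   90. ] [0.224 0.336]
```

View pics/w2.png

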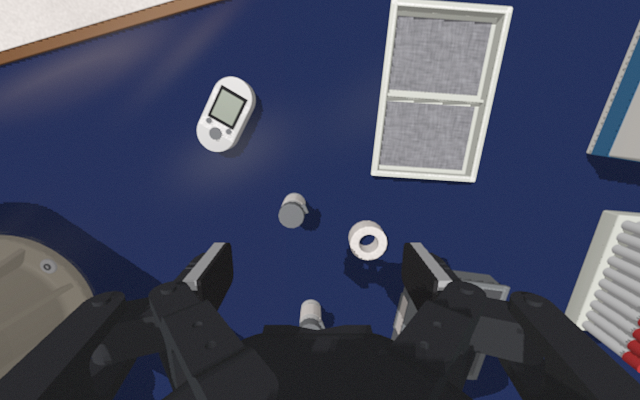

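The wrist view shows the meter at (227,114), the full tray rim with corners near (393,0), (511,8), (475,181) and (373,176), a vial at (292,210) and the tape at (368,240). I'll refine the meter and tray with bright masks.

```bash
cat >> h.py <<'E'
def bright(img,vmin=120,smax=70,close=1):
    hsv=cv2.cvtColor(img,cv2.COLOR_BGR2HSV)
    m=cv2.inRange(hsv,(0,0,vmin),(180,smax,255))
    if close>1: m=cv2.morphologyEx(m,cv2.MORPH_CLOSE,np.ones((close,close)))
    return m
def near(c,m,xy,z,r=0.06,amin=80):
    out=[]
    for k in cv2.findContours(m,cv2.RETR_EXTERNAL,cv2.CHAIN_APPROX_NONE)[0]:
        if cv2.contourArea(k)<amin: continue
        M=cv2.moments(k); p=ray(c,M['m10']/M['m00'],M['m01']/M['m00'],z)
        if np.hypot(*(p[:2]-xy))<r: out.append(k)
    return max(out,key=cv2.contourArea) if out else None
def worldrect(c,k,z):
    P=np.array([ray(c,u,v,z)[:2] for u,v in k.reshape(-1,2)],np.float32)*1000
    (x,y),(w,h),a=cv2.minAreaRect(P)
    if w<h: w,h,a=h,w,a+90
    return np.round([x,y,w,h,(a+90)%180-90],1)   # mm, mm, long, short, long axis angle deg
E
python3 - <<'E'
from h import *
c=read_camera('wrist')
for vm in (100,130,160):
    m=bright(c['image'],vm,90,3)
    k=near(c,m,(.335,.27),.015)
    if k is not None: print('meter',vm,worldrect(c,k,.022),worldrect(c,k,.011))
    k=near(c,m,(.594,.305),.018,.08)
    if k is not None: print('tray',vm,worldrect(c,k,.018))
s=read_camera('scene')
for vm in (130,160):
    k=near(s,bright(s['image'],vm,90,3),(.594,.305),.018,.08)
    if k is not None: print('tray scene',worldrect(s,k,.018))
    k=near(s,bright(s['image'],vm,90,3),(.335,.27),.018,.08)
    if k is not None: print('meter scene',worldrect(s,k,.015))
E
```

```text
meter 100 [336.8 264.8 110.6  71.   86.8] [333.3 264.7 114.   73.2  86.8]
tray 100 [588.8 298.3 199.6 136.2  86.5]
meter 130 [337.3 274.9  92.9  50.   60.3] [333.8 275.1  95.8  51.6  60.3]
tray 130 [588.9 298.3 199.1 135.6  86.5]
meter 160 [336.3 275.7  92.2  47.   60.3] [332.7 275.9  95.   48.4  60.3]
tray 160 [588.8 298.2 198.5 134.9  86.5]
tray scene [590.7 295.9 198.4 139.3  86.6]
meter scene [338.3 273.3  99.8  65.   60.5]
tray scene [590.3 296.  197.5 136.7  86.6]
meter scene [332.  275.7  97.7  50.1  61. ]
```

Call:
send_rows:
  increments:
    - {"dx": -1.5,"dy": 1,"dz": 0,"roll": -1,"claw": 1}
    - {"dx": -3,"dy": 2,"dz": 0,"roll": -2,"claw": 1}
    - {"dx": -4.6,"dy": 3,"dz": -1,"roll": -3,"claw": 1}
    - {"dx": -4.6,"dy": 3,"dz": -3,"roll": -3.7,"claw": 1}
    - {"dx": -4.6,"dy": 3,"dz": -5,"roll": -3.7,"claw": 1}

```text
clock: 1.75
tcp_pos: [0.3363, 0.2747, 0.1056]
orientation: [0.0, 0.865, 0.502, 0.001]
wrist_force: [0.9, 0.7, -0.1]
finger_gap: 0.0856
grip_force: 0.0
```

Call:
send_rows:
  increments:
    - {"dx": 0,"dy": 0,"dz": -1.2,"roll": 0,"claw": 1}
    - {"dx": 0,"dy": 0,"dz": -2.4,"roll": 0,"claw": 1}
    - {"dx": 0,"dy": 0,"dz": -3.2,"roll": 0,"claw": 1}
    - {"dx": 0,"dy": 0,"dz": -3.6,"roll": 0,"claw": 1}
    - {"dx": 0,"dy": 0,"dz": -3.6,"roll": 0,"claw": 1}

```text
clock: 2.38
tcp_pos: [0.3354, 0.2742, 0.016]
orientation: [0.0, 0.865, 0.502, -0.001]
wrist_force: [0.1, 0.3, -0.0]
finger_gap: 0.0853
grip_force: 0.0
```

```bash
python3 - <<'E'
from h import *
s=get_state(); print(s['tcp_pos'],s['orientation'],s['joint_pos'],s['wrist_force'])
a=read_camera('scene')['image'][100:300,330:560]; b=read_camera('wrist')['image']
a=cv2.resize(a,None,fx=2,fy=2,interpolation=2)[:400]
cv2.imwrite('pics/p1.png',cv2.resize(np.hstack([a[:400,:],b[:,:]]),None,fx=.72,fy=.72))
E
```

```text
[0.33539664 0.27422896 0.0159675 ] [ 7.11345562e-05  8.64703743e-01  5.02281933e-01 -5.40946578e-04] [ 4.99793607e-01  2.38760121e-01 -6.41674374e-01  6.91439585e-01
 -1.70823671e-04  2.58891471e+00] [ 0.13007622  0.27273164 -0.04829119]
```

View pics/p1.png

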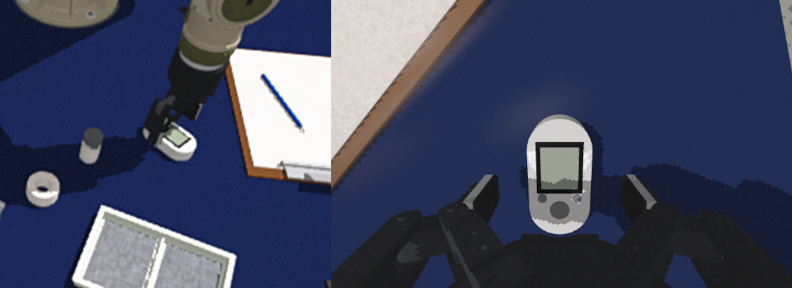

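Left half (scene): the gripper straddles the meter. Right half (wrist): the meter is centred between the pads and square to them.

Call:
send_rows:
  increments:
    - {"dx": 0,"dy": 0,"dz": -0.3,"roll": 0,"claw": 1}
    - {"dx": 0,"dy": 0,"dz": -0.5,"roll": 0,"claw": 1}
    - {"dx": 0,"dy": 0,"dz": -0.5,"roll": 0,"claw": 0.4}
    - {"dx": 0,"dy": 0,"dz": -0.5,"roll": 0,"claw": 0}
    - {"dx": 0,"dy": 0,"dz": -0.5,"roll": 0,"claw": -0.4}
  grip_force: 35

```text
clock: 3.1
tcp_pos: [0.3353, 0.2752, 0.0041]
orientation: [0.0, 0.864, 0.503, 0.0]
wrist_force: [-0.1, -0.8, -0.4]
finger_gap: 0.0453
grip_force: 35.9
```

Call:
send_rows:
  increments:
    - {"dx": 0,"dy": 0,"dz": 0,"roll": 0,"claw": -0.4}
    - {"dx": 0,"dy": 0,"dz": 0,"roll": 0,"claw": -0.4}
    - {"dx": 0,"dy": 0,"dz": 0,"roll": 0,"claw": -0.4}
    - {"dx": 0,"dy": 0,"dz": 0,"roll": 0,"claw": -0.4}
    - {"dx": 0,"dy": 0,"dz": 0,"roll": 0,"claw": -0.4}

```text
clock: 3.72
tcp_pos: [0.3353, 0.2752, 0.004]
orientation: [-0.0, 0.864, 0.503, 0.0]
wrist_force: [-0.1, 0.4, 5.1]
finger_gap: 0.0454
grip_force: 36.5
```

```bash
python3 - <<'E'
from h import *
s=get_state(); print(s['tcp_pos'],s['orientation'],s['finger_gap'],s['grip_force'],s['wrist_force'])
c=grab('wrist','g1')
m=bright(c['image'],150,80,3)
k=near(c,m,s['tcp_pos'][:2],.022)
print(worldrect(c,k,.022))
E
```

```text
[0.33528645 0.27517133 0.00404722] [-9.13850690e-07  8.64269680e-01  5.03028641e-01  3.27729811e-04] 0.04535404705433566 36.52438759803772 [-0.06133113  0.41657419  5.08946252]
[350.2 298.2  48.2  41.5 -38.3]
```

Call:
send_rows:
  increments:
    - {"dx": 0,"dy": 0,"dz": 0.5,"roll": 0,"claw": -0.4}
    - {"dx": 0,"dy": 0,"dz": 1.5,"roll": 0,"claw": -0.4}
    - {"dx": 0,"dy": 0,"dz": 2.5,"roll": 0,"claw": -0.4}
    - {"dx": 0,"dy": 0,"dz": 3.5,"roll": 1,"claw": -0.4}
    - {"dx": 0.4,"dy": 0,"dz": 4,"roll": 2,"claw": -0.4}

```text
clock: 4.4
tcp_pos: [0.3448, 0.2749, 0.1055]
orientation: [0.0, 0.784, 0.62, 0.0]
wrist_force: [0.2, -0.1, -0.9]
finger_gap: 0.045
grip_force: 35.9
```

Call:
send_rows:
  increments:
    - {"dx": 1,"dy": 0.3,"dz": 0,"roll": 1.2,"claw": -0.4}
    - {"dx": 2,"dy": 0.6,"dz": 0,"roll": 2.4,"claw": -0.4}
    - {"dx": 3,"dy": 0.9,"dz": 0,"roll": 3.6,"claw": -0.4}
    - {"dx": 4,"dy": 1.2,"dz": 0,"roll": 4.8,"claw": -0.4}
    - {"dx": 5,"dy": 1.4,"dz": 0,"roll": 6,"claw": -0.4}

```text
clock: 5.03
tcp_pos: [0.4704, 0.3099, 0.104]
orientation: [-0.0, 0.464, 0.886, -0.0]
wrist_force: [0.3, -0.2, -0.2]
finger_gap: 0.0451
grip_force: 35.9
```

Call:
send_rows:
  increments:
    - {"dx": 1,"dy": 0.3,"dz": 0,"roll": 1.2,"claw": -0.4}
    - {"dx": 2,"dy": 0.6,"dz": 0,"roll": 2.4,"claw": -0.4}
    - {"dx": 3,"dy": 0.9,"dz": 0,"roll": 3.6,"claw": -0.4}
    - {"dx": 4,"dy": 1.2,"dz": 0,"roll": 4.8,"claw": -0.4}
    - {"dx": 4.9,"dy": 1.3,"dz": 0,"roll": 6,"claw": -0.4}

```text
clock: 5.65
tcp_pos: [0.5929, 0.3426, 0.1038]
orientation: [-0.0, 0.063, 0.998, -0.0]
wrist_force: [-0.5, 0.9, 0.2]
finger_gap: 0.0452
grip_force: 35.9
```

Call:
send_rows:
  increments:
    - {"dx": 0,"dy": 0,"dz": 0,"roll": 0.5,"claw": -0.4}
    - {"dx": 0,"dy": 0,"dz": 0,"roll": 0.5,"claw": -0.4}
    - {"dx": 0,"dy": 0,"dz": -0.5,"roll": 0.5,"claw": -0.4}
    - {"dx": 0,"dy": 0,"dz": -1,"roll": 0.5,"claw": -0.4}
    - {"dx": 0,"dy": 0,"dz": -1,"roll": 0.5,"claw": -0.4}

```text
clock: 6.28
tcp_pos: [0.5909, 0.3419, 0.0767]
orientation: [-0.002, 0.031, 1.0, -0.001]
wrist_force: [0.8, -0.6, -0.3]
finger_gap: 0.0451
grip_force: 35.9
```

```bash
python3 - <<'E'
from h import *
s=get_state(); print(s['tcp_pos'],s['orientation'],s['finger_gap'],s['grip_force'])
a=read_camera('scene')['image'][200:360,340:540]; b=read_camera('wrist')['image']
a=cv2.resize(a,None,fx=2.5,fy=2.5,interpolation=2)
cv2.imwrite('pics/p2.png',cv2.resize(np.hstack([a,b]),None,fx=.7,fy=.7))
E
```

```text
[0.59090786 0.34189578 0.07666692] [-1.74598477e-03  3.14988407e-02  9.99501959e-01 -7.80100185e-04] 0.04510893839801271 35.939878821372986
```

View pics/p2.png

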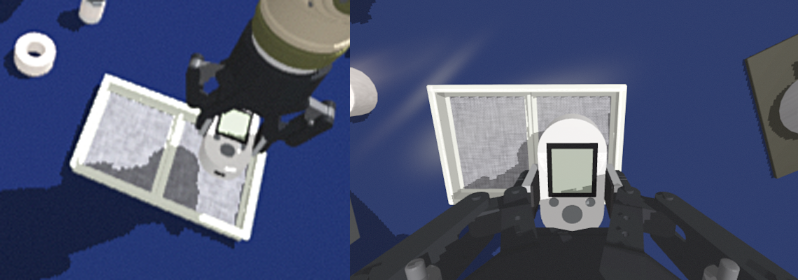

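Left: the gripper with the meter is over the +y bay. Right (wrist): the meter is held level, the rim corners are at about (428,85) and (627,85) in the composite, and the ridge is at about (530,95). Next I check the bay centre against these.

```bash
python3 - <<'E'
from h import *
c=read_camera('wrist')
m=bright(c['image'],150,60,1)
f=lambda u,v,z:np.round(ray(c,u,v,z)[:2]*1000,1)
g=cv2.cvtColor(c['image'],cv2.COLOR_BGR2GRAY).astype(int)
for v in (150,165,180):
    d=np.diff(g[v,100:420]); idx=np.where(abs(d)>30)[0]+100
    print(v,[(int(i),int(d[i-100]),f(i+.5,v,.018).tolist()) for i in idx])
E
```

```text
150 [(113, 107, [536.4, 201.9]), (114, 62, [536.5, 202.6]), (124, -32, [536.9, 209.6]), (143, -34, [537.8, 223.1]), (259, 32, [543.0, 305.1]), (266, -33, [543.3, 310.1]), (371, 38, [548.0, 384.4]), (382, 60, [548.5, 392.2]), (392, -83, [548.9, 399.2]), (393, -86, [549.0, 399.9])]
165 [(116, 131, [547.1, 201.3]), (117, 45, [547.1, 202.0]), (127, -34, [547.6, 209.2]), (139, 38, [548.1, 217.8]), (146, -49, [548.4, 222.8]), (250, 32, [553.2, 297.4]), (252, -41, [553.3, 298.8]), (254, 31, [553.4, 300.3]), (266, -31, [553.9, 308.9]), (267, -37, [554.0, 309.6]), (368, -34, [558.6, 382.1]), (370, 42, [558.6, 383.5]), (381, 64, [559.1, 391.4]), (391, -86, [559.6, 398.6]), (392, -83, [559.7, 399.3])]
180 [(119, 129, [558.1, 200.7]), (120, 37, [558.1, 201.5]), (129, -32, [558.5, 208.0]), (148, -31, [559.4, 221.8]), (255, 31, [564.3, 299.7]), (259, -32, [564.5, 302.6]), (267, -31, [564.9, 308.4]), (284, 39, [565.7, 320.8]), (368, -32, [569.6, 381.9]), (369, 33, [569.6, 382.6]), (380, 69, [570.1, 390.7]), (390, -85, [570.6, 397.9]), (391, -81, [570.6, 398.7])]
```

Call:
send_rows:
  increments:
    - {"dx": 0,"dy": 0.06,"dz": -0.8,"roll": 0,"claw": -0.4}
    - {"dx": 0,"dy": 0.06,"dz": -1.6,"roll": 0,"claw": -0.4}
    - {"dx": 0,"dy": 0.06,"dz": -2.2,"roll": 0,"claw": -0.4}
    - {"dx": 0,"dy": 0.06,"dz": -2.6,"roll": 0,"claw": -0.4}
    - {"dx": 0,"dy": 0.06,"dz": -2.8,"roll": 0,"claw": -0.4}

```text
clock: 7.05
tcp_pos: [0.5925, 0.344, 0.0084]
orientation: [-0.0, 0.031, 1.0, 0.0]
wrist_force: [1.3, -0.2, -0.5]
finger_gap: 0.0451
grip_force: 35.9
```

Call:
send_rows:
  increments:
    - {"dx": 0,"dy": 0,"dz": -0.05,"roll": 0,"claw": -0.4}
    - {"dx": 0,"dy": 0,"dz": -0.05,"roll": 0,"claw": -0.4}
    - {"dx": 0,"dy": 0,"dz": -0.05,"roll": 0,"claw": -0.4}
    - {"dx": 0,"dy": 0,"dz": -0.05,"roll": 0,"claw": -0.4}
    - {"dx": 0,"dy": 0,"dz": -0.05,"roll": 0,"claw": -0.4}

```text
clock: 7.68
tcp_pos: [0.5927, 0.344, 0.0078]
orientation: [0.0, 0.031, 1.0, 0.0]
wrist_force: [0.0, 0.6, -0.4]
finger_gap: 0.0449
grip_force: 35.9
```

Call:
send_rows:
  increments:
    - {"dx": 0,"dy": 0,"dz": -0.04,"roll": 0,"claw": -0.4}
    - {"dx": 0,"dy": 0,"dz": -0.06,"roll": 0,"claw": -0.4}
    - {"dx": 0,"dy": 0,"dz": -0.06,"roll": 0,"claw": 0.1}
    - {"dx": 0,"dy": 0,"dz": -0.06,"roll": 0,"claw": 0.22}
    - {"dx": 0,"dy": 0,"dz": -0.06,"roll": 0,"claw": 0.22}

```text
clock: 8.3
tcp_pos: [0.5925, 0.3439, 0.0058]
orientation: [-0.0, 0.031, 1.0, -0.0]
wrist_force: [-0.5, -0.3, 0.4]
finger_gap: 0.052
grip_force: 0.0
```

Call:
send_rows:
  increments:
    - {"dx": 0,"dy": 0,"dz": 0.3,"roll": 0,"claw": 0.22}
    - {"dx": 0,"dy": 0,"dz": 1,"roll": 0,"claw": 0.22}
    - {"dx": 0,"dy": 0,"dz": 2,"roll": 0,"claw": 0.4}
    - {"dx": 0,"dy": 0,"dz": 4,"roll": 0,"claw": 1}
    - {"dx": 0,"dy": 0,"dz": 6,"roll": 0,"claw": 1}

```text
clock: 8.93
tcp_pos: [0.5925, 0.344, 0.1589]
orientation: [0.0, 0.031, 1.0, 0.0]
wrist_force: [0.4, 0.6, -0.6]
finger_gap: 0.0855
grip_force: 0.0
```

```bash
python3 - <<'E'
from h import *
s=get_state(); print(s['tcp_pos'],s['joint_pos'])
a=read_camera('scene')['image'][200:360,340:540]; b=read_camera('wrist')['image']
a=cv2.resize(a,None,fx=2.5,fy=2.5,interpolation=2)
cv2.imwrite('pics/p3.png',cv2.resize(np.hstack([a,b]),None,fx=.7,fy=.7))
E
```

```text
[0.59252718 0.34398407 0.15885469] [4.08901916e-01 5.55505892e-01 2.40075244e-01 1.25432439e+00
 1.17697637e-04 4.71714803e-01]
```

View pics/p3.png

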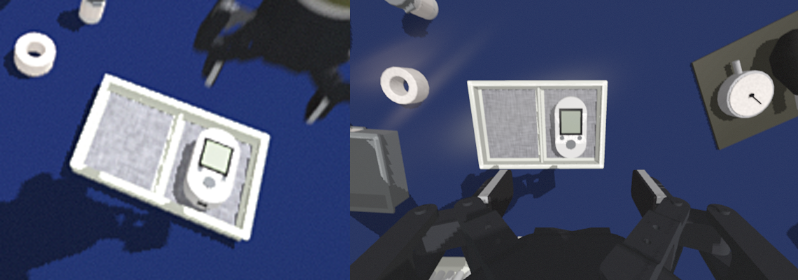

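The meter lies flat, display up, in the +y bay; the other bay is free. Next I view the other meter, the oximeter and the dish area.

Call:
send_rows:
  increments:
    - {"dx": -0.8,"dy": -2,"dz": 1.5,"roll": 0,"claw": 1}
    - {"dx": -1.6,"dy": -4.4,"dz": 3,"roll": 0,"claw": 1}
    - {"dx": -2.2,"dy": -6.8,"dz": 3,"roll": 0,"claw": 1}
    - {"dx": -2.8,"dy": -9.2,"dz": 3,"roll": 0,"claw": 1}
    - {"dx": -3.4,"dy": -11.6,"dz": 3,"roll": 0,"claw": 1}

```text
clock: 9.65
tcp_pos: [0.5096, 0.0625, 0.2323]
orientation: [0.001, 0.031, 1.0, -0.0]
wrist_force: [0.8, -0.8, -0.1]
finger_gap: 0.0856
grip_force: 0.0
```

Call:
send_rows:
  increments:
    - {"dx": -0.3,"dy": -2.4,"dz": 0,"roll": 0,"claw": 1}
    - {"dx": -0.6,"dy": -4.8,"dz": 0,"roll": 0,"claw": 1}
    - {"dx": -0.9,"dy": -7.2,"dz": 0,"roll": 0,"claw": 1}
    - {"dx": -1.2,"dy": -9.6,"dz": 0,"roll": 0,"claw": 1}
    - {"dx": -1.5,"dy": -12,"dz": 0,"roll": 0,"claw": 1}

```text
clock: 10.28
tcp_pos: [0.4721, -0.2379, 0.2321]
orientation: [0.001, 0.031, 1.0, -0.0]
wrist_force: [1.5, 0.3, 1.0]
finger_gap: 0.0853
grip_force: 0.0
```

Call:
send_rows:
  increments:
    - {"dx": 0,"dy": 0,"dz": 0,"roll": 0,"claw": 1}
    - {"dx": 0,"dy": 0,"dz": 0,"roll": 0,"claw": 1}
    - {"dx": 0,"dy": 0,"dz": 0,"roll": 0,"claw": 1}
    - {"dx": 0,"dy": 0,"dz": 0,"roll": 0,"claw": 1}
    - {"dx": 0,"dy": 0,"dz": 0,"roll": 0,"claw": 1}

```text
clock: 10.9
tcp_pos: [0.4729, -0.2349, 0.2312]
orientation: [0.0, 0.031, 1.0, 0.0]
wrist_force: [0.3, -0.8, -0.4]
finger_gap: 0.0854
grip_force: 0.0
```

```bash
python3 - <<'E'
from h import *
c=grab('wrist','w3'); print(get_state()['tcp_pos'])
for vm in (110,130,160):
    m=bright(c['image'],vm,90,3)
    for nm,xy,z in (('meter',(.34,-.282),.022),('oxi',(.42,-.176),.03)):
        k=near(c,m,xy,z,.05)
        if k is not None: print(nm,vm,worldrect(c,k,z),worldrect(c,k,z/2),np.round(cv2.minAreaRect(k)[0]))
E
```

```text
[ 0.47280382 -0.23512823  0.23115864]
meter 110 [ 341.3 -279.2   93.2   50.7  -58.5] [ 339.3 -280.8   96.1   52.3  -58.5] [271.  63.]
oxi 110 [ 419.3 -174.    60.4   35.7   45.9] [ 419.8 -171.6   63.    37.3   45.9] [365. 128.]
meter 130 [ 341.  -279.4   93.2   50.1  -58.5] [ 339.  -280.9   96.1   51.7  -58.5] [271.  63.]
oxi 130 [ 419.5 -173.9   59.8   34.9   45.9] [ 420.1 -171.4   62.4   36.4   45.9] [365. 128.]
meter 160 [ 340.3 -279.7   91.6   47.3  -58.5] [ 338.2 -281.2   94.4   48.8  -58.5] [271.  62.]
oxi 160 [ 419.4 -173.7   58.    33.9   45.8] [ 420.  -171.2   60.6   35.4   45.8] [365. 128.]
```

View pics/w3.png

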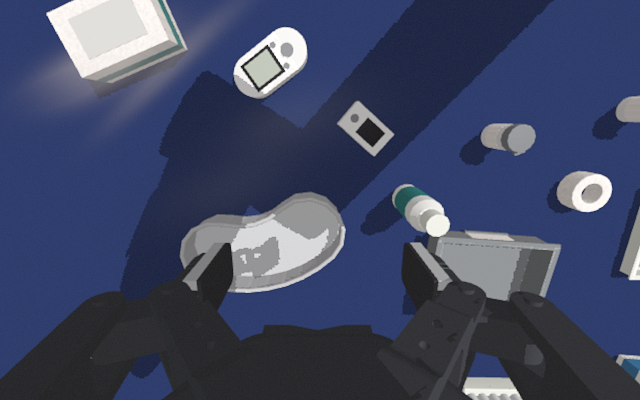

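Wrist view: meter (271,62), oximeter (366,128), dish (265,240), sanitiser base (405,195), vial (508,138), box (490,265). The measured sizes match the spec, so I pick up this meter now.

Call:
send_rows:
  increments:
    - {"dx": -1.2,"dy": -0.4,"dz": 0,"roll": -1.2,"claw": 1}
    - {"dx": -2.4,"dy": -0.8,"dz": 0,"roll": -2.4,"claw": 1}
    - {"dx": -3.6,"dy": -1.2,"dz": -0.5,"roll": -3.6,"claw": 1}
    - {"dx": -4.8,"dy": -1.6,"dz": -1.2,"roll": -4.8,"claw": 1}
    - {"dx": -5.3,"dy": -1.8,"dz": -2,"roll": -6,"claw": 1}

```text
clock: 11.58
tcp_pos: [0.339, -0.2811, 0.1809]
orientation: [0.0, 0.438, 0.899, -0.0]
wrist_force: [0.6, -0.6, 0.2]
finger_gap: 0.0852
grip_force: 0.0
```

Call:
send_rows:
  increments:
    - {"dx": 0,"dy": 0,"dz": -1.2,"roll": -0.86,"claw": 1}
    - {"dx": 0,"dy": 0,"dz": -2.4,"roll": -0.86,"claw": 1}
    - {"dx": 0,"dy": 0,"dz": -3.6,"roll": -0.86,"claw": 1}
    - {"dx": 0,"dy": 0,"dz": -4.6,"roll": -0.86,"claw": 1}
    - {"dx": 0,"dy": 0,"dz": -5,"roll": -0.86,"claw": 1}

```text
clock: 12.2
tcp_pos: [0.3395, -0.2799, 0.0549]
orientation: [-0.001, 0.488, 0.873, 0.0]
wrist_force: [-0.3, -0.6, 0.4]
finger_gap: 0.0855
grip_force: 0.0
```

```bash
python3 - <<'E'
from h import *
s=get_state(); print(s['tcp_pos'],s['orientation'])
c=grab('wrist','w4')
for vm in (130,160):
    k=near(c,bright(c['image'],vm,90,3),(.34,-.28),.022,.05)
    if k is not None: print(worldrect(c,k,.022))
E
```

```text
[ 0.33952716 -0.27992417  0.05488109] [-1.01091086e-03  4.88289507e-01  8.72681018e-01  4.19760819e-04]
[ 332.6 -273.7  110.4   61.1  -40.1]
[ 333.3 -274.   109.1   59.9  -41.8]
```

Call:
send_rows:
  increments:
    - {"dx": 0,"dy": 0,"dz": -0.8,"roll": 0,"claw": 1}
    - {"dx": 0,"dy": 0,"dz": -1.4,"roll": 0,"claw": 1}
    - {"dx": 0,"dy": 0,"dz": -1.8,"roll": 0,"claw": 1}
    - {"dx": 0,"dy": 0,"dz": -2,"roll": 0,"claw": 1}
    - {"dx": 0,"dy": 0,"dz": -2,"roll": 0,"claw": 0.4}

```text
clock: 12.88
tcp_pos: [0.3402, -0.281, 0.0062]
orientation: [0.0, 0.488, 0.873, 0.0]
wrist_force: [-0.1, 0.3, 0.4]
finger_gap: 0.0698
grip_force: 0.0
```

Call:
send_rows:
  increments:
    - {"dx": 0,"dy": 0,"dz": 0,"roll": 0,"claw": 0.2}
    - {"dx": 0,"dy": 0,"dz": 0,"roll": 0,"claw": 0}
    - {"dx": 0,"dy": 0,"dz": 0,"roll": 0,"claw": -0.4}
    - {"dx": 0,"dy": 0,"dz": 0,"roll": 0,"claw": -0.4}
    - {"dx": 0,"dy": 0,"dz": 0,"roll": 0,"claw": -0.4}

```text
clock: 13.5
tcp_pos: [0.3405, -0.2813, 0.0067]
orientation: [0.001, 0.488, 0.873, -0.0]
wrist_force: [-0.3, 1.0, 5.8]
finger_gap: 0.0453
grip_force: 36.4
```

Call:
send_rows:
  increments:
    - {"dx": 0,"dy": 0,"dz": 0.5,"roll": 0,"claw": -0.4}
    - {"dx": 0,"dy": 0,"dz": 2,"roll": 0,"claw": -0.4}
    - {"dx": 0,"dy": 0,"dz": 4,"roll": 0,"claw": -0.4}
    - {"dx": 0.3,"dy": 0.6,"dz": 6,"roll": 0,"claw": -0.4}
    - {"dx": 0.9,"dy": 2,"dz": 6.4,"roll": 0.9,"claw": -0.4}

```text
clock: 14.12
tcp_pos: [0.3645, -0.2329, 0.1703]
orientation: [0.004, 0.433, 0.902, -0.001]
wrist_force: [0.9, 0.6, -1.0]
finger_gap: 0.045
grip_force: 36.1
```

Call:
send_rows:
  increments:
    - {"dx": 0.9,"dy": 2,"dz": 0,"roll": 0.8,"claw": -0.4}
    - {"dx": 1.8,"dy": 4,"dz": 0,"roll": 1.6,"claw": -0.4}
    - {"dx": 2.7,"dy": 6,"dz": 0,"roll": 2.4,"claw": -0.4}
    - {"dx": 3.6,"dy": 8,"dz": 0,"roll": 3.2,"claw": -0.4}
    - {"dx": 4.5,"dy": 9.7,"dz": 0,"roll": 4,"claw": -0.4}

```text
clock: 14.75
tcp_pos: [0.4754, 0.0136, 0.1668]
orientation: [0.0, 0.165, 0.986, 0.0]
wrist_force: [0.4, -0.3, -1.0]
finger_gap: 0.0451
grip_force: 36.1
```

Call:
send_rows:
  increments:
    - {"dx": 0.9,"dy": 1.9,"dz": 0,"roll": 0.8,"claw": -0.4}
    - {"dx": 1.8,"dy": 3.8,"dz": 0,"roll": 1.6,"claw": -0.4}
    - {"dx": 2.7,"dy": 5.7,"dz": 0,"roll": 1.97,"claw": -0.4}
    - {"dx": 3.6,"dy": 7.6,"dz": 0,"roll": 1.97,"claw": -0.4}
    - {"dx": 4.46,"dy": 9.5,"dz": 0,"roll": 1.97,"claw": -0.4}

```text
clock: 15.38
tcp_pos: [0.587, 0.2507, 0.1666]
orientation: [0.0, 0.031, 1.0, -0.0]
wrist_force: [0.6, -0.3, -0.6]
finger_gap: 0.045
grip_force: 36.1
```

Call:
send_rows:
  increments:
    - {"dx": 0,"dy": 0,"dz": -1,"roll": 0,"claw": -0.4}
    - {"dx": 0,"dy": 0,"dz": -2,"roll": 0,"claw": -0.4}
    - {"dx": 0,"dy": 0,"dz": -3,"roll": 0,"claw": -0.4}
    - {"dx": 0,"dy": 0,"dz": -3.5,"roll": 0,"claw": -0.4}
    - {"dx": 0,"dy": 0,"dz": -3.5,"roll": 0,"claw": -0.4}

```text
clock: 16.0
tcp_pos: [0.5859, 0.2489, 0.078]
orientation: [-0.001, 0.031, 1.0, -0.0]
wrist_force: [-0.6, 0.2, -0.0]
finger_gap: 0.045
grip_force: 36.2
```

Call:
send_rows:
  increments:
    - {"dx": 0,"dy": 0,"dz": -0.8,"roll": 0,"claw": -0.4}
    - {"dx": 0,"dy": 0,"dz": -1.4,"roll": 0,"claw": -0.4}
    - {"dx": 0,"dy": 0,"dz": -2,"roll": 0,"claw": -0.4}
    - {"dx": 0,"dy": 0,"dz": -2.3,"roll": 0,"claw": -0.4}
    - {"dx": 0,"dy": 0,"dz": -2.5,"roll": 0,"claw": -0.4}

```text
clock: 16.62
tcp_pos: [0.5865, 0.2491, 0.0156]
orientation: [-0.0, 0.031, 1.0, -0.0]
wrist_force: [0.0, -0.2, -0.5]
finger_gap: 0.0447
grip_force: 36.2
```

Two millimetres short in y; correct it while lowering the last 6 mm.

Call:
send_rows:
  increments:
    - {"dx": 0,"dy": 0.08,"dz": 0,"roll": 0,"claw": -0.4}
    - {"dx": 0,"dy": 0.08,"dz": -0.1,"roll": 0,"claw": -0.4}
    - {"dx": 0,"dy": 0.08,"dz": -0.18,"roll": 0,"claw": -0.4}
    - {"dx": 0,"dy": 0.08,"dz": -0.22,"roll": 0,"claw": -0.4}
    - {"dx": 0,"dy": 0.08,"dz": -0.24,"roll": 0,"claw": -0.4}

```text
clock: 17.25
tcp_pos: [0.5866, 0.2511, 0.0101]
orientation: [0.0, 0.031, 1.0, 0.0]
wrist_force: [-0.3, 0.7, -1.1]
finger_gap: 0.0449
grip_force: 36.2
```

Call:
send_rows:
  increments:
    - {"dx": 0,"dy": 0,"dz": -0.02,"roll": 0,"claw": -0.4}
    - {"dx": 0,"dy": 0,"dz": -0.02,"roll": 0,"claw": -0.4}
    - {"dx": 0,"dy": 0,"dz": -0.02,"roll": 0,"claw": 0.1}
    - {"dx": 0,"dy": 0,"dz": -0.02,"roll": 0,"claw": 0.22}
    - {"dx": 0,"dy": 0,"dz": -0.02,"roll": 0,"claw": 0.22}

```text
clock: 17.88
tcp_pos: [0.5866, 0.2511, 0.0095]
orientation: [0.0, 0.031, 1.0, 0.0]
wrist_force: [-0.1, 0.3, -0.9]
finger_gap: 0.052
grip_force: 0.0
```

Call:
send_rows:
  increments:
    - {"dx": 0,"dy": 0,"dz": 0.3,"roll": 0,"claw": 0.22}
    - {"dx": 0,"dy": 0,"dz": 1,"roll": 0,"claw": 0.22}
    - {"dx": 0,"dy": 0,"dz": 2,"roll": 0,"claw": 0.4}
    - {"dx": 0,"dy": 0,"dz": 4,"roll": 0,"claw": 1}
    - {"dx": 0,"dy": 0,"dz": 6,"roll": 0,"claw": 1}

```text
clock: 18.5
tcp_pos: [0.5865, 0.2511, 0.1623]
orientation: [0.0, 0.031, 1.0, 0.0]
wrist_force: [1.3, 0.8, 0.1]
finger_gap: 0.085
grip_force: 0.0
```

Call:
send_rows:
  increments:
    - {"dx": -0.2,"dy": -1.4,"dz": 1,"roll": 0,"claw": 1}
    - {"dx": -0.5,"dy": -3,"dz": 2,"roll": 0,"claw": 1}
    - {"dx": -0.8,"dy": -5,"dz": 2.8,"roll": 0,"claw": 1}
    - {"dx": -1,"dy": -6.6,"dz": 2.8,"roll": 0,"claw": 1}
    - {"dx": -1,"dy": -7.2,"dz": 2.8,"roll": 0,"claw": 1}

```text
clock: 19.12
tcp_pos: [0.5616, 0.0692, 0.2316]
orientation: [0.001, 0.032, 0.999, 0.0]
wrist_force: [0.7, 0.2, -0.1]
finger_gap: 0.0852
grip_force: 0.0
```

```bash
python3 - <<'E'
from h import *
s=get_state(); print(s['tcp_pos'])
c=grab('wrist','w5')
a=read_camera('scene')['image'][210:360,350:530]
cv2.imwrite('pics/p5.png',cv2.resize(np.hstack([cv2.resize(a,(480,400)),c['image']]),None,fx=.7,fy=.7))
img=c['image']
for k in blobs(img,200):
    (u,v),(w,h),t=cv2.minAreaRect(k)
    if max(w,h)<150: print(np.round([u,v,w,h,t],1),np.round(ray(c,u,v,.027)[:2],3))
# box from start view
M=np.array([[9.99997425e-01,-3.85048120e-04,-2.23644292e-03,-5.74174173e-01],[-2.24018442e-04,9.63937653e-01,-2.66128074e-01,3.39422796e-02],[2.25826365e-03,2.66127889e-01,9.63935084e-01,-3.79194101e-01],[0,0,0,1]])
c0=dict(fx=283.97886,fy=283.97886,cx=316.9636,cy=198.123,world_to_cam=M)
i0=cv2.imread('pics/wrist0.png')
hs=cv2.cvtColor(i0,cv2.COLOR_BGR2HSV); m=cv2.inRange(hs,(0,0,70),(180,90,255)); m[:,:290]=0; m[:,440:]=0; m[242:,400:]=0;m[262:]=0
k=max(cv2.findContours(m,cv2.RETR_EXTERNAL,cv2.CHAIN_APPROX_NONE)[0],key=cv2.contourArea)
print('box',worldrect(c0,k,.038),cv2.boundingRect(k))
sc=read_camera('scene')
k=[k for k in blobs(sc['image']) if abs(cv2.minAreaRect(k)[0][0]-284)<8 and abs(cv2.minAreaRect(k)[0][1]-250)<8]
for q in k: print('scene box',worldrect(sc,q,.038),worldrect(sc,q,.019))
E
```

```text
[0.56158961 0.06923414 0.23160248]
[328.8 134.1  55.3  82.1  76.6] [0.513 0.087]
[239.8  72.3  43.8  31.8  45. ] [ 0.438 -0.01 ]
[393.5  40.3  35.5  49.9  33.7] [0.417 0.163]
box [633.2 -13.8 161.3 131.5  82.3] (304, 115, 130, 141)
scene box [639.6 -14.1 166.2 142.4  82.3] [629.1 -20.1 170.8 146.4  82.3]
```

View pics/p5.png

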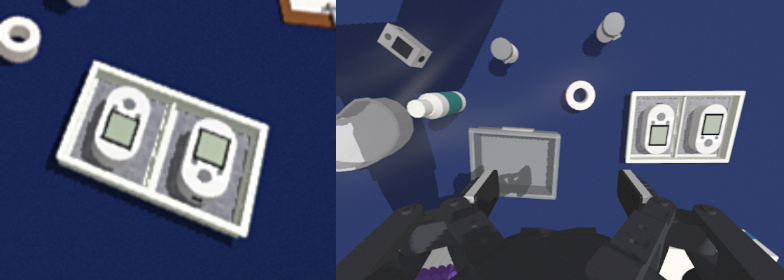

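Both meters lie flat in their bays. The wrist view shows the vials at (505,50) and (610,27), the tape at (580,95) and the box at (515,160), in composite pixels. The box is at (633,-14) mm, yaw -7.7°. Next I go for the vial near (437,-10).

Call:
send_rows:
  increments:
    - {"dx": -1,"dy": -0.6,"dz": 0,"roll": -1.2,"claw": 1}
    - {"dx": -2,"dy": -1.2,"dz": 0,"roll": -2.4,"claw": 1}
    - {"dx": -3,"dy": -1.8,"dz": 0,"roll": -3.6,"claw": 1}
    - {"dx": -4,"dy": -2.5,"dz": 0,"roll": -4.8,"claw": 1}
    - {"dx": -4.98,"dy": -3.15,"dz": 0,"roll": -6,"claw": 1}

```text
clock: 19.9
tcp_pos: [0.4366, -0.0066, 0.2295]
orientation: [-0.0, 0.436, 0.9, 0.0]
wrist_force: [-0.0, -0.5, -0.5]
finger_gap: 0.0856
grip_force: 0.0
```

Call:
send_rows:
  increments:
    - {"dx": 0,"dy": 0,"dz": -0.6,"roll": -1.2,"claw": 1}
    - {"dx": 0,"dy": 0,"dz": -1.2,"roll": -2.4,"claw": 1}
    - {"dx": 0,"dy": 0,"dz": -1.8,"roll": -3.6,"claw": 1}
    - {"dx": 0,"dy": 0,"dz": -2.4,"roll": -4.8,"claw": 1}
    - {"dx": 0,"dy": 0,"dz": -2.6,"roll": -5.8,"claw": 1}

```text
clock: 20.52
tcp_pos: [0.4367, -0.0061, 0.1636]
orientation: [-0.001, 0.755, 0.656, -0.0]
wrist_force: [-0.3, 0.2, -0.6]
finger_gap: 0.0856
grip_force: 0.0
```

```bash
python3 - <<'E'
from h import *
s=get_state(); print(s['tcp_pos'],s['orientation'])
c=grab('wrist','w6')
for k in blobs(c['image'],200):
    (u,v),(w,h),t=cv2.minAreaRect(k)
    print(np.round([u,v,w,h,t],1),np.round(ray(c,u,v,.027)[:2],3))
print(proj(c,[.437,-.0095,.054]),proj(c,[.437,-.0095,0]),proj(c,[.4175,.160,.054]))
E
```

```text
[ 0.43673742 -0.00609722  0.1635861 ] [-8.63313778e-04  7.55093001e-01  6.55617037e-01 -3.39283657e-04]
[ 47.5 235.5 153.   95.   90. ] [ 0.146 -0.016]
[319.5 199.5 399.  639.   90. ] [ 0.438 -0.017]
(np.float64(317.97911642850477), np.float64(199.83745263866857)) (np.float64(317.93308434846415), np.float64(186.58296059474412)) (np.float64(262.0838631673525), np.float64(-6.70955292624285))
```

View pics/w6.png

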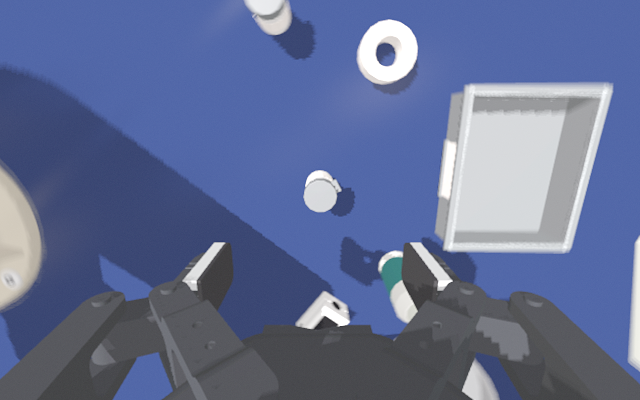

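The cap of the vial is at (320,194), against a predicted (318,200), so the vial is at about (439,-4) mm. The tab points to the right, at (338,186). I descend and grip.

Call:
send_rows:
  increments:
    - {"dx": 0.08,"dy": 0.08,"dz": -1.2,"roll": 0,"claw": 1}
    - {"dx": 0.08,"dy": 0.08,"dz": -2.4,"roll": 0,"claw": 1}
    - {"dx": 0.08,"dy": 0.08,"dz": -3.6,"roll": 0,"claw": 1}
    - {"dx": 0.08,"dy": 0.08,"dz": -4.8,"roll": 0,"claw": 1}
    - {"dx": 0.08,"dy": 0.08,"dz": -5.8,"roll": 0,"claw": 1}

```text
clock: 21.2
tcp_pos: [0.4393, -0.0045, 0.0186]
orientation: [-0.0, 0.753, 0.658, 0.0]
wrist_force: [0.5, 0.7, 0.3]
finger_gap: 0.085
grip_force: 0.0
```

Call:
send_rows:
  increments:
    - {"dx": 0,"dy": 0,"dz": -0.3,"roll": 0,"claw": 0.6}
    - {"dx": 0,"dy": 0,"dz": -0.4,"roll": 0,"claw": 0.2}
    - {"dx": 0,"dy": 0,"dz": -0.4,"roll": 0,"claw": 0}
    - {"dx": 0,"dy": 0,"dz": -0.4,"roll": 0,"claw": -0.2}
    - {"dx": 0,"dy": 0,"dz": -0.4,"roll": 0,"claw": -0.6}
  grip_force: 25

```text
clock: 21.82
tcp_pos: [0.4396, -0.0057, 0.0103]
orientation: [0.001, 0.754, 0.657, 0.0]
wrist_force: [-0.7, 0.9, 4.3]
finger_gap: 0.0297
grip_force: 24.5
```

Call:
send_rows:
  increments:
    - {"dx": 0,"dy": 0,"dz": 0,"roll": 0,"claw": -0.6}
    - {"dx": 0,"dy": 0,"dz": 0,"roll": 0,"claw": -0.6}
    - {"dx": 0,"dy": 0,"dz": 0,"roll": 0,"claw": -0.6}
    - {"dx": 0,"dy": 0,"dz": 0,"roll": 0,"claw": -0.6}
    - {"dx": 0,"dy": 0,"dz": 0,"roll": 0,"claw": -0.6}

```text
clock: 22.45
tcp_pos: [0.4396, -0.0057, 0.0103]
orientation: [0.001, 0.754, 0.657, 0.0]
wrist_force: [-1.5, 0.3, 5.4]
finger_gap: 0.0297
grip_force: 24.5
```

Call:
send_rows:
  increments:
    - {"dx": 0,"dy": 0,"dz": 0.4,"roll": 0,"claw": -0.6}
    - {"dx": 0,"dy": 0,"dz": 1.4,"roll": 0,"claw": -0.6}
    - {"dx": 0,"dy": 0,"dz": 2.6,"roll": 0,"claw": -0.6}
    - {"dx": 0.6,"dy": 0.1,"dz": 3.6,"roll": 0,"claw": -0.6}
    - {"dx": 1.8,"dy": 0.2,"dz": 4,"roll": 0,"claw": -0.6}

```text
clock: 23.08
tcp_pos: [0.4846, -0.0007, 0.1118]
orientation: [0.001, 0.754, 0.656, 0.001]
wrist_force: [-0.2, -0.8, 0.3]
finger_gap: 0.03
grip_force: 24.9
```

Call:
send_rows:
  increments:
    - {"dx": 1.4,"dy": 0.2,"dz": 0,"roll": 0,"claw": -0.6}
    - {"dx": 2.8,"dy": 0.4,"dz": 0,"roll": 0,"claw": -0.6}
    - {"dx": 4.2,"dy": 0.6,"dz": 0,"roll": 0,"claw": -0.6}
    - {"dx": 5.6,"dy": 0.74,"dz": 0,"roll": 0,"claw": -0.6}
    - {"dx": 6.1,"dy": 0.74,"dz": 0,"roll": 0,"claw": -0.6}

```text
clock: 23.7
tcp_pos: [0.6381, 0.018, 0.1096]
orientation: [0.0, 0.754, 0.657, 0.0]
wrist_force: [-0.3, 0.7, -0.1]
finger_gap: 0.0301
grip_force: 24.9
```

Call:
send_rows:
  increments:
    - {"dx": 0,"dy": 0,"dz": 0,"roll": 0,"claw": -0.6}
    - {"dx": 0,"dy": 0,"dz": -0.6,"roll": 0,"claw": -0.6}
    - {"dx": 0,"dy": 0,"dz": -1.2,"roll": 0,"claw": -0.6}
    - {"dx": 0,"dy": 0,"dz": -1.2,"roll": 0,"claw": -0.6}
    - {"dx": 0,"dy": 0,"dz": -1.2,"roll": 0,"claw": -0.6}

```text
clock: 24.32
tcp_pos: [0.6361, 0.0178, 0.0794]
orientation: [-0.0, 0.754, 0.657, -0.0]
wrist_force: [-0.3, 0.6, -1.1]
finger_gap: 0.0299
grip_force: 24.9
```

```bash
python3 - <<'E'
from h import *
s=get_state(); print(s['tcp_pos'],s['orientation'],s['finger_gap'])
b=read_camera('wrist')
a=read_camera('scene')['image'][170:310,200:360]
cv2.imwrite('pics/p6.png',cv2.resize(np.hstack([cv2.resize(a,(457,400)),b['image']]),None,fx=.7,fy=.7))
E
```

```text
[0.63614336 0.01784381 0.07939643] [-1.77170724e-04  7.54283808e-01  6.56548454e-01 -1.82331596e-04] 0.029860705768336306
```

View pics/p6.png

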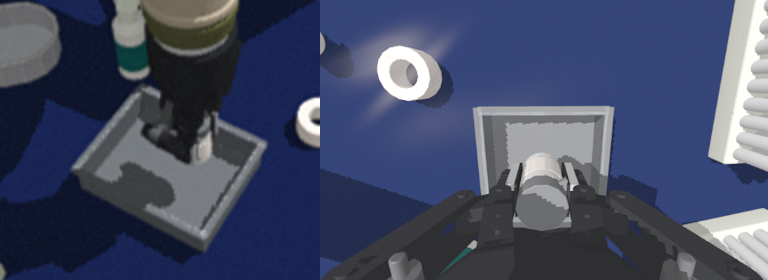

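The vial is upright in the gripper, above the +y half of the box and clear of the walls.

Call:
send_rows:
  increments:
    - {"dx": 0,"dy": 0,"dz": -0.6,"roll": 0,"claw": -0.6}
    - {"dx": 0,"dy": 0,"dz": -1.2,"roll": 0,"claw": -0.6}
    - {"dx": 0,"dy": 0,"dz": -1.8,"roll": 0,"claw": -0.6}
    - {"dx": 0,"dy": 0,"dz": -2.2,"roll": 0,"claw": -0.6}
    - {"dx": 0,"dy": 0,"dz": -2.5,"roll": 0,"claw": -0.6}

```text
clock: 25.05
tcp_pos: [0.6362, 0.0179, 0.016]
orientation: [-0.0, 0.754, 0.657, -0.0]
wrist_force: [-0.1, 0.1, -0.1]
finger_gap: 0.0298
grip_force: 24.9
```

Call:
send_rows:
  increments:
    - {"dx": 0,"dy": 0,"dz": -0.05,"roll": 0,"claw": -0.6}
    - {"dx": 0,"dy": 0,"dz": -0.1,"roll": 0,"claw": -0.6}
    - {"dx": 0,"dy": 0,"dz": -0.12,"roll": 0,"claw": -0.6}
    - {"dx": 0,"dy": 0,"dz": -0.12,"roll": 0,"claw": -0.6}
    - {"dx": 0,"dy": 0,"dz": -0.12,"roll": 0,"claw": -0.6}

```text
clock: 25.68
tcp_pos: [0.6367, 0.0179, 0.0143]
orientation: [0.0, 0.754, 0.657, 0.0]
wrist_force: [-0.0, -0.2, -0.1]
finger_gap: 0.0297
grip_force: 24.9
```

Call:
send_rows:
  increments:
    - {"dx": 0,"dy": 0,"dz": -0.04,"roll": 0,"claw": -0.6}
    - {"dx": 0,"dy": 0,"dz": -0.06,"roll": 0,"claw": -0.6}
    - {"dx": 0,"dy": 0,"dz": -0.06,"roll": 0,"claw": -0.25}
    - {"dx": 0,"dy": 0,"dz": -0.06,"roll": 0,"claw": 0}
    - {"dx": 0,"dy": 0,"dz": -0.06,"roll": 0,"claw": 0}

```text
clock: 26.3
tcp_pos: [0.6365, 0.0179, 0.0123]
orientation: [-0.0, 0.754, 0.657, -0.0]
wrist_force: [0.1, 0.1, -0.4]
finger_gap: 0.0425
grip_force: 0.0
```

Call:
send_rows:
  increments:
    - {"dx": 0,"dy": 0,"dz": 0.5,"roll": 0,"claw": 0}
    - {"dx": 0,"dy": 0,"dz": 1.5,"roll": 0,"claw": 0}
    - {"dx": 0,"dy": 0,"dz": 3,"roll": 0,"claw": 0}
    - {"dx": 0,"dy": 0,"dz": 5,"roll": 0,"claw": 1}
    - {"dx": 0,"dy": 0,"dz": 6,"roll": 0,"claw": 1}

```text
clock: 26.92
tcp_pos: [0.638, 0.0178, 0.1669]
orientation: [0.002, 0.754, 0.657, 0.002]
wrist_force: [-0.2, -0.2, -0.6]
finger_gap: 0.0769
grip_force: 0.0
```

Call:
send_rows:
  increments:
    - {"dx": -1.6,"dy": 0.5,"dz": 0,"roll": 0,"claw": 1}
    - {"dx": -3.2,"dy": 1,"dz": 0,"roll": 0,"claw": 1}
    - {"dx": -4.8,"dy": 1.5,"dz": 0,"roll": 0,"claw": 1}
    - {"dx": -6.4,"dy": 2,"dz": 0,"roll": 0,"claw": 1}
    - {"dx": -8,"dy": 2.5,"dz": 0,"roll": 0,"claw": 1}

```text
clock: 27.55
tcp_pos: [0.4355, 0.0807, 0.1635]
orientation: [0.0, 0.754, 0.657, 0.001]
wrist_force: [-0.4, -0.1, -0.2]
finger_gap: 0.0855
grip_force: 0.0
```

```bash
python3 - <<'E'
from h import *
s=get_state(); print(s['tcp_pos'],s['orientation'])
c=grab('wrist','w7'); img=c['image']
def circ(c,win,rr):
    x0,x1,y0,y1=win
    g=cv2.medianBlur(cv2.cvtColor(c['image'],cv2.COLOR_BGR2GRAY),3)[y0:y1,x0:x1]
    h=cv2.HoughCircles(g,cv2.HOUGH_GRADIENT,1,30,param1=100,param2=10,minRadius=rr[0],maxRadius=rr[1])
    return None if h is None else h[0][:3]+[x0,y0,0]
p=proj(c,[.42,.155,.054]); print('pred B',p)
w=[int(max(p[0]-45,0)),int(p[0]+45),int(max(p[1]-45,0)),int(p[1]+45)]
H=circ(c,w,(13,22))
if H is not None:
    for u,v,r in H: print(u,v,r,np.round(ray(c,u,v,.054)[:2],4))
for k in blobs(img,200):
    (u,v),(a,b),t=cv2.minAreaRect(k)
    if max(a,b)<150: print(np.round([u,v,a,b,t],1),np.round(ray(c,u,v,.027)[:2],4))
sc=read_camera('scene')   # check vial in box: white body pixels
for v in ((.6367,.0179,.03),): print('placed vial px',proj(sc,v))
u,v=map(int,proj(sc,(.6367,.0179,.03))); m=bright(sc['image'],165,60); m2=m[v-20:v+20,u-20:u+20]; ys,xs=np.nonzero(m2); print(len(xs),xs.min()-20+u,xs.max()-20+u,ys.min()-20+v,ys.max()-20+v)
E
```

```text
[0.43548928 0.0806979  0.16346503] [4.82788071e-04 7.54299819e-01 6.56529672e-01 5.83531733e-04]
pred B (np.float64(286.7196198394675), np.float64(115.46607680365489))
274.5 107.5 17.899999618530273 [0.4108 0.1628]
placed vial px (np.float64(299.37219734009045), np.float64(255.92628843702425))
36 302 305 254 266
```

```bash
python3 - <<'E'
from h import *
c=read_camera('wrist'); img=c['image']
hs=cv2.cvtColor(img,cv2.COLOR_BGR2HSV)
m=cv2.inRange(hs,(0,0,60),(180,85,255)); m[240:]=0
for k in cv2.findContours(m,cv2.RETR_EXTERNAL,cv2.CHAIN_APPROX_NONE)[0]:
    if 200<cv2.contourArea(k)<8000:
        (u,v),(a,b),t=cv2.minAreaRect(k); x,y,w,h=cv2.boundingRect(k)
        print(np.round([u,v,a,b,t],1),(x,y,w,h),np.round(ray(c,u,v,.027)[:2],4))
for q in ([.411,.163],[.42,.155]):print(q,proj(c,q+[.054]),proj(c,q+[0]))
s=read_camera('scene'); d=read_camera('side')
for q in ([.411,.163],[.42,.155]):print(q,proj(s,q+[.027]),proj(d,q+[.027]))
print('blobs scene B',[np.round(cv2.minAreaRect(k)[0],1) for k in blobs(s['image']) if abs(cv2.minAreaRect(k)[0][0]-393)<12 and abs(cv2.minAreaRect(k)[0][1]-200)<12], [np.round(cv2.minAreaRect(k)[0],1) for k in blobs(d['image']) if abs(cv2.minAreaRect(k)[0][0]-250)<12 and abs(cv2.minAreaRect(k)[0][1]-200)<12])
E
```

```text
[ 19.  228.5  38.   21.    0. ] (0, 218, 39, 22) [0.115  0.0821]
[398. 146.  52.  56.  90.] (370, 120, 57, 53) [0.5155 0.1137]
[290. 109.  38.  42.  90.] (269, 90, 43, 39) [0.4174 0.1617]
[467.   23.5  47.  156.   90. ] (389, 0, 157, 48) [0.5814 0.2108]
[0.411, 0.163] (np.float64(279.29434911455604), np.float64(107.38050277855358)) (np.float64(286.1691262944735), np.float64(109.5585720990965))
[0.42, 0.155] (np.float64(291.31197615030203), np.float64(115.6243620501563)) (np.float64(296.0183551541553), np.float64(116.33009345089604))
[0.411, 0.163] (np.float64(395.46968521929034), np.float64(199.16526040090238)) (np.float64(247.03180963874496), np.float64(200.09464025569153))
[0.42, 0.155] (np.float64(391.12655363715703), np.float64(200.92987306521889)) (np.float64(252.0041908736345), np.float64(199.87679853486495))
blobs scene B [array([393. , 200.9])] [array([250., 200.])]
```

Call:
send_rows:
  increments:
    - {"dx": -0.4,"dy": 1.6,"dz": 0,"roll": 0,"claw": 1}
    - {"dx": -0.75,"dy": 3.2,"dz": 0,"roll": 0,"claw": 1}
    - {"dx": -0.75,"dy": 3.2,"dz": -1,"roll": 0,"claw": 1}
    - {"dx": -0.75,"dy": 3.2,"dz": -2,"roll": 0,"claw": 1}
    - {"dx": -0.75,"dy": 3.2,"dz": -3,"roll": 0,"claw": 1}

```text
clock: 28.42
tcp_pos: [0.4197, 0.1605, 0.0871]
orientation: [0.0, 0.754, 0.656, 0.001]
wrist_force: [0.4, -0.0, 0.6]
finger_gap: 0.0854
grip_force: 0.0
```

Call:
send_rows:
  increments:
    - {"dx": 0,"dy": 0,"dz": 0,"roll": 0,"claw": 1}
    - {"dx": 0,"dy": 0,"dz": 0,"roll": 0,"claw": 1}
    - {"dx": 0,"dy": 0,"dz": 0,"roll": 0,"claw": 1}
    - {"dx": 0,"dy": 0,"dz": 0,"roll": 0,"claw": 1}
    - {"dx": 0,"dy": 0,"dz": 0,"roll": 0,"claw": 1}

```text
clock: 29.05
tcp_pos: [0.4182, 0.1604, 0.088]
orientation: [0.0, 0.754, 0.657, 0.0]
wrist_force: [-0.6, -0.6, -0.5]
finger_gap: 0.0853
grip_force: 0.0
```

```bash
python3 - <<'E'
from h import *
c=grab('wrist','w8'); img=c['image']; print(get_state()['tcp_pos'])
hs=cv2.cvtColor(img,cv2.COLOR_BGR2HSV)
m=cv2.inRange(hs,(0,0,60),(180,85,255)); m[300:]=0
for k in cv2.findContours(m,cv2.RETR_EXTERNAL,cv2.CHAIN_APPROX_NONE)[0]:
    if 200<cv2.contourArea(k)<8000:
        (u,v),(a,b),t=cv2.minAreaRect(k); x,y,w,h=cv2.boundingRect(k)
        print(np.round([u,v,a,b,t],1),(x,y,w,h),np.round(ray(c,u,v,.027)[:2],4))
for q in ([.417,.16],):print(q,proj(c,q+[.054]),proj(c,q+[0]))
E
```

```text
[0.41802417 0.1604025  0.08789066]
[572.5 286.5  25.  133.   90. ] (506, 274, 134, 26) [0.6157 0.0692]
[201.  262.2  21.6  58.1  30.8] (182, 242, 44, 49) [0.3214 0.1325]
[446.5 246.5  72.3  62.5  60.5] (408, 214, 72, 77) [0.5147 0.1191]
[316.7 217.2  49.6  60.3  22.4] (292, 186, 53, 62) [0.4176 0.1571]
[0.417, 0.16] (np.float64(315.20200298859925), np.float64(226.71331384291176)) (np.float64(315.5669849104273), np.float64(203.57480300497957))
```

Call:
send_rows:
  increments:
    - {"dx": 0,"dy": -0.08,"dz": -0.8,"roll": 0,"claw": 1}
    - {"dx": 0,"dy": -0.08,"dz": -1.6,"roll": 0,"claw": 1}
    - {"dx": 0,"dy": -0.08,"dz": -2.4,"roll": 0,"claw": 1}
    - {"dx": 0,"dy": -0.08,"dz": -3,"roll": 0,"claw": 1}
    - {"dx": 0,"dy": -0.08,"dz": -3.2,"roll": 0,"claw": 0.6}

```text
clock: 29.72
tcp_pos: [0.4171, 0.1582, 0.0068]
orientation: [-0.0, 0.754, 0.657, -0.001]
wrist_force: [-0.4, -0.0, 0.1]
finger_gap: 0.0693
grip_force: 0.0
```

Call:
send_rows:
  increments:
    - {"dx": 0,"dy": 0,"dz": 0,"roll": 0,"claw": 0.2}
    - {"dx": 0,"dy": 0,"dz": 0,"roll": 0,"claw": 0}
    - {"dx": 0,"dy": 0,"dz": 0,"roll": 0,"claw": -0.2}
    - {"dx": 0,"dy": 0,"dz": 0,"roll": 0,"claw": -0.6}
    - {"dx": 0,"dy": 0,"dz": 0,"roll": 0,"claw": -0.6}

```text
clock: 30.35
tcp_pos: [0.4182, 0.1585, 0.008]
orientation: [0.0, 0.754, 0.657, 0.0]
wrist_force: [-0.9, 0.6, 4.6]
finger_gap: 0.0299
grip_force: 24.5
```

Call:
send_rows:
  increments:
    - {"dx": 0,"dy": 0,"dz": 0,"roll": 0,"claw": -0.6}
    - {"dx": 0,"dy": 0,"dz": 0,"roll": 0,"claw": -0.6}
    - {"dx": 0,"dy": 0,"dz": 0,"roll": 0,"claw": -0.6}
    - {"dx": 0,"dy": 0,"dz": 0,"roll": 0,"claw": -0.6}
    - {"dx": 0,"dy": 0,"dz": 0,"roll": 0,"claw": -0.6}

```text
clock: 30.98
tcp_pos: [0.4181, 0.1585, 0.008]
orientation: [0.0, 0.754, 0.657, 0.0]
wrist_force: [-1.2, -0.3, 5.9]
finger_gap: 0.0294
grip_force: 24.5
```

Call:
send_rows:
  increments:
    - {"dx": 0,"dy": 0,"dz": 0.4,"roll": 0,"claw": -0.6}
    - {"dx": 0,"dy": 0,"dz": 1.4,"roll": 0,"claw": -0.6}
    - {"dx": 0,"dy": 0,"dz": 2.6,"roll": 0,"claw": -0.6}
    - {"dx": 0.6,"dy": -0.6,"dz": 3.8,"roll": 0,"claw": -0.6}
    - {"dx": 1.6,"dy": -1.6,"dz": 4.6,"roll": 0,"claw": -0.6}

```text
clock: 31.6
tcp_pos: [0.4581, 0.1185, 0.1245]
orientation: [0.0, 0.754, 0.657, 0.001]
wrist_force: [-0.1, -0.0, -0.9]
finger_gap: 0.0295
grip_force: 24.7
```

Call:
send_rows:
  increments:
    - {"dx": 1.4,"dy": -1.4,"dz": 0,"roll": 0,"claw": -0.6}
    - {"dx": 2.8,"dy": -2.8,"dz": 0,"roll": 0,"claw": -0.6}
    - {"dx": 4.2,"dy": -4.2,"dz": 0,"roll": 0,"claw": -0.6}
    - {"dx": 5.6,"dy": -5.6,"dz": 0,"roll": 0,"claw": -0.6}
    - {"dx": 6.8,"dy": -6.55,"dz": 0,"roll": 0,"claw": -0.6}

```text
clock: 32.22
tcp_pos: [0.6289, -0.0473, 0.1228]
orientation: [0.0, 0.755, 0.656, 0.0]
wrist_force: [0.2, -0.3, -0.5]
finger_gap: 0.0295
grip_force: 24.7
```

Call:
send_rows:
  increments:
    - {"dx": 0,"dy": 0,"dz": 0,"roll": 0,"claw": -0.6}
    - {"dx": 0,"dy": 0,"dz": 0,"roll": 0,"claw": -0.6}
    - {"dx": 0,"dy": 0,"dz": -0.5,"roll": 0,"claw": -0.6}
    - {"dx": 0,"dy": 0,"dz": -1,"roll": 0,"claw": -0.6}
    - {"dx": 0,"dy": 0,"dz": -1.4,"roll": 0,"claw": -0.6}

```text
clock: 32.85
tcp_pos: [0.6269, -0.0447, 0.0863]
orientation: [-0.001, 0.754, 0.657, -0.0]
wrist_force: [0.1, -0.6, -0.6]
finger_gap: 0.0295
grip_force: 24.8
```

Call:
send_rows:
  increments:
    - {"dx": 0,"dy": 0,"dz": -0.7,"roll": 0,"claw": -0.6}
    - {"dx": 0,"dy": 0,"dz": -1.4,"roll": 0,"claw": -0.6}
    - {"dx": 0,"dy": 0,"dz": -2,"roll": 0,"claw": -0.6}
    - {"dx": 0,"dy": 0,"dz": -2.5,"roll": 0,"claw": -0.6}
    - {"dx": 0,"dy": 0,"dz": -2.8,"roll": 0,"claw": -0.6}

```text
clock: 33.48
tcp_pos: [0.6275, -0.0453, 0.0165]
orientation: [-0.0, 0.754, 0.657, -0.0]
wrist_force: [-0.1, -0.0, -0.3]
finger_gap: 0.0296
grip_force: 24.8
```

Call:
send_rows:
  increments:
    - {"dx": 0,"dy": 0,"dz": -0.05,"roll": 0,"claw": -0.6}
    - {"dx": 0,"dy": 0,"dz": -0.1,"roll": 0,"claw": -0.6}
    - {"dx": 0,"dy": 0,"dz": -0.12,"roll": 0,"claw": -0.6}
    - {"dx": 0,"dy": 0,"dz": -0.12,"roll": 0,"claw": -0.6}
    - {"dx": 0,"dy": 0,"dz": -0.12,"roll": 0,"claw": -0.6}

```text
clock: 34.1
tcp_pos: [0.628, -0.0454, 0.0148]
orientation: [0.0, 0.754, 0.657, 0.0]
wrist_force: [0.9, 0.2, -1.0]
finger_gap: 0.0293
grip_force: 24.8
```

Call:
send_rows:
  increments:
    - {"dx": 0,"dy": 0,"dz": -0.06,"roll": 0,"claw": -0.6}
    - {"dx": 0,"dy": 0,"dz": -0.12,"roll": 0,"claw": -0.6}
    - {"dx": 0,"dy": 0,"dz": -0.14,"roll": 0,"claw": -0.6}
    - {"dx": 0,"dy": 0,"dz": -0.14,"roll": 0,"claw": -0.25}
    - {"dx": 0,"dy": 0,"dz": -0.14,"roll": 0,"claw": 0}

```text
clock: 34.72
tcp_pos: [0.6278, -0.0454, 0.011]
orientation: [0.0, 0.754, 0.657, 0.0]
wrist_force: [-0.3, -0.1, -0.5]
finger_gap: 0.0425
grip_force: 0.0
```

Call:
send_rows:
  increments:
    - {"dx": 0,"dy": 0,"dz": 0,"roll": 0,"claw": 0}
    - {"dx": 0,"dy": 0,"dz": 1,"roll": 0,"claw": 0}
    - {"dx": 0,"dy": 0,"dz": 3,"roll": 0,"claw": 0}
    - {"dx": 0,"dy": 0,"dz": 5,"roll": 0,"claw": 1}
    - {"dx": 0,"dy": 0,"dz": 7,"roll": 0,"claw": 1}

```text
clock: 35.35
tcp_pos: [0.6277, -0.0454, 0.1876]
orientation: [0.0, 0.754, 0.657, 0.0]
wrist_force: [1.2, 0.2, -0.1]
finger_gap: 0.0767
grip_force: 0.0
```

Call:
send_rows:
  increments:
    - {"dx": -0.4,"dy": -1.6,"dz": 1.4,"roll": 0,"claw": 1}
    - {"dx": -0.8,"dy": -3.2,"dz": 1.8,"roll": 0,"claw": 1}
    - {"dx": -1.2,"dy": -5,"dz": 1.8,"roll": 0,"claw": 1}
    - {"dx": -1.6,"dy": -6.8,"dz": 1.8,"roll": 0,"claw": 1}
    - {"dx": -2,"dy": -8.6,"dz": 1.8,"roll": 0,"claw": 1}

```text
clock: 35.98
tcp_pos: [0.5774, -0.2617, 0.2312]
orientation: [0.0, 0.754, 0.657, 0.0]
wrist_force: [0.4, 0.1, -0.1]
finger_gap: 0.0852
grip_force: 0.0
```

Call:
send_rows:
  increments:
    - {"dx": -0.4,"dy": -1.8,"dz": 0,"roll": 0,"claw": 1}
    - {"dx": -0.8,"dy": -3.6,"dz": 0,"roll": 0,"claw": 1}
    - {"dx": -1.1,"dy": -5.4,"dz": 0,"roll": 0,"claw": 1}
    - {"dx": -1.1,"dy": -6.4,"dz": 0,"roll": 0,"claw": 1}
    - {"dx": -1.1,"dy": -6.4,"dz": 0,"roll": 0,"claw": 1}

```text
clock: 36.6
tcp_pos: [0.5496, -0.4224, 0.2301]
orientation: [-0.0, 0.755, 0.656, -0.0]
wrist_force: [-0.4, -0.3, -0.2]
finger_gap: 0.0849
grip_force: 0.0
```

Call:
send_rows:
  increments:
    - {"dx": 0,"dy": 0,"dz": 0,"roll": 0,"claw": 1}
    - {"dx": 0,"dy": 0,"dz": 0,"roll": 0,"claw": 1}
    - {"dx": 0,"dy": 0,"dz": 0,"roll": 0,"claw": 1}
    - {"dx": 0,"dy": 0,"dz": 0,"roll": 0,"claw": 1}
    - {"dx": 0,"dy": 0,"dz": 0,"roll": 0,"claw": 1}

```text
clock: 37.22
tcp_pos: [0.5505, -0.4201, 0.2312]
orientation: [0.0, 0.754, 0.657, 0.0]
wrist_force: [0.2, 0.3, 0.8]
finger_gap: 0.0855
grip_force: 0.0
```

```bash
python3 - <<'E'
from h import *
c=grab('wrist','w9'); print(get_state()['tcp_pos'])
img=c['image']; hs=cv2.cvtColor(img,cv2.COLOR_BGR2HSV)
m=cv2.inRange(hs,(0,0,60),(180,95,255))
for k in cv2.findContours(m,cv2.RETR_EXTERNAL,cv2.CHAIN_APPROX_NONE)[0]:
    if cv2.contourArea(k)>400:
        (u,v),(a,b),t=cv2.minAreaRect(k); x,y,w,h=cv2.boundingRect(k)
        print(np.round([u,v]),(x,y,w,h),worldrect(c,k,.03))
k=near(c,bright(img,140,90,3),(.419,-.174),.03,.05)
if k is not None: print('oxi',worldrect(c,k,.03))
s=read_camera('scene')['image'][170:310,150:360]; cv2.imwrite('pics/p9.png',cv2.resize(np.hstack([cv2.resize(s,(500,400)),img]),None,fx=.7,fy=.7))
E
```

```text
[ 0.55041873 -0.42020917  0.23116632]
[320. 312.] (0, 224, 640, 176) [ 525.4 -625.8  998.3  290.9   -7.9]
[126. 216.] (52, 166, 146, 102) [ 299.1 -440.   213.6  112.    16.8]
[ 75. 165.] (39, 130, 73, 72) [ 259.  -366.2  133.2   23.9   33.4]
[581.  19.] (523, 0, 117, 39) [ 850.2 -288.7  123.8   35.9   -7.9]
[306.  78.] (214, 0, 167, 177) [ 555.6 -314.4  217.7  146.1  -77.1]
```

View pics/p9.png

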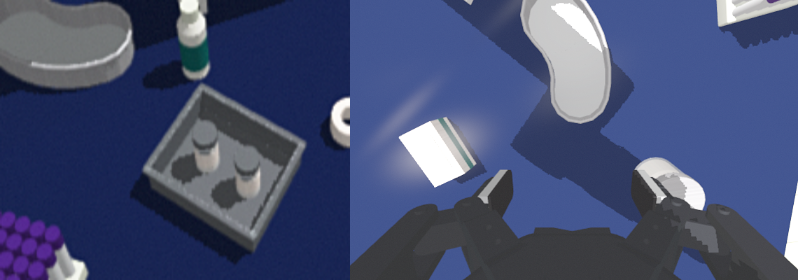

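Both vials stand upright in the box (left). In the wrist half the dish runs from (525,0) to (578,122), hollow to the left (-x). I shift so that the whole dish and the oximeter are in view.

Call:
send_rows:
  increments:
    - {"dx": 0,"dy": 1,"dz": 0,"roll": 0,"claw": 1}
    - {"dx": -0.4,"dy": 2,"dz": 0,"roll": 0,"claw": 1}
    - {"dx": -0.8,"dy": 3,"dz": 0,"roll": 0,"claw": 1}
    - {"dx": -1,"dy": 3,"dz": 0,"roll": 0,"claw": 1}
    - {"dx": -1,"dy": 3,"dz": 0,"roll": 0,"claw": 1}

```text
clock: 37.95
tcp_pos: [0.5253, -0.346, 0.2314]
orientation: [0.001, 0.754, 0.656, -0.0]
wrist_force: [-0.0, 0.4, 0.6]
finger_gap: 0.0853
grip_force: 0.0
```

Call:
send_rows:
  increments:
    - {"dx": 0,"dy": 0,"dz": 0,"roll": 0,"claw": 1}
    - {"dx": 0,"dy": 0,"dz": 0,"roll": 0,"claw": 1}
    - {"dx": 0,"dy": 0,"dz": 0,"roll": 0,"claw": 1}
    - {"dx": 0,"dy": 0,"dz": 0,"roll": 0,"claw": 1}
    - {"dx": 0,"dy": 0,"dz": 0,"roll": 0,"claw": 1}

```text
clock: 38.58
tcp_pos: [0.5254, -0.3454, 0.231]
orientation: [-0.0, 0.754, 0.657, 0.0]
wrist_force: [1.2, 0.1, 0.0]
finger_gap: 0.0852
grip_force: 0.0
```

```bash
python3 - <<'E'
from h import *
c=grab('wrist','w10'); print(get_state()['tcp_pos'])
img=c['image']; hs=cv2.cvtColor(img,cv2.COLOR_BGR2HSV)
for smax in (70,100):
    m=cv2.inRange(hs,(0,0,60),(180,smax,255)); m[238:]=0
    for k in cv2.findContours(m,cv2.RETR_EXTERNAL,cv2.CHAIN_APPROX_NONE)[0]:
        if cv2.contourArea(k)>400: 
            M=cv2.moments(k); print(cv2.boundingRect(k),worldrect(c,k,.039),worldrect(c,k,.03),worldrect(c,k,.02),cv2.contourArea(k))
E
```

```text
[ 0.5253588  -0.34537711  0.23104654]
(111, 204, 74, 34) [ 305.4 -369.2   90.8   43.8   -7.9] [ 299.3 -371.7   93.2   45.    -7.9] [ 292.4 -374.4   95.9   46.3   -7.9] 1457.0
(279, 47, 121, 185) [ 565.1 -309.7  217.6  114.2  -78.1] [ 565.9 -310.5  223.5  117.3  -78.1] [ 566.8 -311.4  230.   120.7  -78.1] 14936.5
(538, 0, 102, 102) [ 831.6 -239.9  104.6  104.   -85. ] [ 839.5 -238.9  107.4  106.8  -85. ] [ 848.4 -237.7  110.5  109.9  -85. ] 7155.5
(172, 0, 63, 74) [ 426.4 -179.5   58.2   45.4   46.1] [ 423.5 -176.8   59.7   46.6   46.1] [ 420.2 -173.9   61.5   48.    46.1] 2496.5
(83, 186, 109, 52) [ 295.8 -356.4  143.5   66.5   -7.9] [ 289.3 -358.5  147.4   68.3   -7.9] [ 282.2 -360.9  151.6   70.3   -7.9] 4090.5
(267, 46, 133, 186) [ 557.9 -310.6  212.6  139.4  -59.8] [ 558.5 -311.4  218.4  143.1  -59.8] [ 559.2 -312.4  224.7  147.3  -59.8] 16315.5
(538, 0, 102, 102) [ 831.5 -240.1  104.5  104.4  -85.2] [ 839.4 -239.1  107.3  107.2  -85.2] [ 848.3 -237.9  110.4  110.3  -85.2] 7258.0
(167, 0, 68, 74) [ 426.5 -179.2   86.3   45.7   45.9] [ 423.6 -176.6   88.7   47.    45.9] [ 420.4 -173.6   91.2   48.3   45.9] 2789.5
```

Call:
send_rows:
  increments:
    - {"dx": -0.8,"dy": 1.4,"dz": 0,"roll": 1.2,"claw": 1}
    - {"dx": -1.6,"dy": 2.8,"dz": 0,"roll": 2.4,"claw": 1}
    - {"dx": -2.6,"dy": 4.2,"dz": 0,"roll": 3.6,"claw": 1}
    - {"dx": -3.4,"dy": 5.6,"dz": 0,"roll": 4.8,"claw": 1}
    - {"dx": -4.24,"dy": 6.86,"dz": 0,"roll": 6,"claw": 1}

```text
clock: 39.25
tcp_pos: [0.4186, -0.1727, 0.2312]
orientation: [0.0, 0.419, 0.908, 0.0]
wrist_force: [-0.4, 0.3, 0.2]
finger_gap: 0.0856
grip_force: 0.0
```

Call:
send_rows:
  increments:
    - {"dx": 0,"dy": 0,"dz": 0,"roll": 1.2,"claw": 1}
    - {"dx": 0,"dy": 0,"dz": 0,"roll": 2.4,"claw": 1}
    - {"dx": 0,"dy": 0,"dz": 0,"roll": 3.6,"claw": 1}
    - {"dx": 0,"dy": 0,"dz": 0,"roll": 4.8,"claw": 1}
    - {"dx": 0,"dy": 0,"dz": 0,"roll": 6,"claw": 1}

```text
clock: 39.88
tcp_pos: [0.4193, -0.1738, 0.2313]
orientation: [0.0, 0.014, 1.0, -0.0]
wrist_force: [0.5, 0.1, -0.2]
finger_gap: 0.0853
grip_force: 0.0
```

Call:
send_rows:
  increments:
    - {"dx": 0,"dy": 0,"dz": 0,"roll": 1.2,"claw": 1}
    - {"dx": 0,"dy": 0,"dz": -0.6,"roll": 2.4,"claw": 1}
    - {"dx": 0,"dy": 0,"dz": -1.4,"roll": 3.6,"claw": 1}
    - {"dx": 0,"dy": 0,"dz": -2.4,"roll": 4.8,"claw": 1}
    - {"dx": 0,"dy": 0,"dz": -3.2,"roll": 5.97,"claw": 1}

```text
clock: 40.5
tcp_pos: [0.4191, -0.1737, 0.1504]
orientation: [-0.0, -0.392, 0.92, 0.0]
wrist_force: [-0.1, -0.1, 0.4]
finger_gap: 0.0852
grip_force: 0.0
```

Call:
send_rows:
  increments:
    - {"dx": 0,"dy": 0,"dz": -0.6,"roll": 0,"claw": 1}
    - {"dx": 0,"dy": 0,"dz": -1,"roll": 0,"claw": 1}
    - {"dx": 0,"dy": 0,"dz": -1,"roll": 0,"claw": 1}
    - {"dx": 0,"dy": 0,"dz": -1,"roll": 0,"claw": 1}
    - {"dx": 0,"dy": 0,"dz": -1,"roll": 0,"claw": 1}

```text
clock: 41.12
tcp_pos: [0.4198, -0.1742, 0.1267]
orientation: [0.0, -0.389, 0.921, -0.0]
wrist_force: [0.8, -0.0, 0.5]
finger_gap: 0.0853
grip_force: 0.0
```

```bash
python3 - <<'E'
from h import *
c=grab('wrist','w11'); s=get_state(); print(s['tcp_pos'],s['orientation'],s['joint_pos'])
for vm in (130,160,180):
    for k in cv2.findContours(bright(c['image'],vm,90,3),cv2.RETR_EXTERNAL,cv2.CHAIN_APPROX_NONE)[0]:
        if 1200<cv2.contourArea(k)<20000: print(vm,cv2.boundingRect(k),worldrect(c,k,.03))
print(proj(c,[.4194,-.1738,.03]))
E
```

```text
[ 0.41974476 -0.17414946  0.12663855] [ 3.18251720e-04 -3.89307551e-01  9.21107662e-01 -4.51755463e-04] [-5.70253064e-01  1.43937085e-01 -4.38990943e-01  9.86763192e-01
  1.44350976e-05 -1.37001262e+00]
130 (297, 161, 42, 71) [ 418.2 -174.8   63.4   35.5   45.8]
160 (298, 162, 41, 69) [ 418.1 -174.8   61.6   35.    45.7]
180 (298, 162, 41, 69) [ 418.1 -174.8   61.6   34.7   45.8]
(np.float64(317.4274692457697), np.float64(198.92034267029754))
```

Call:
send_rows:
  increments:
    - {"dx": -0.03,"dy": 0,"dz": -1.2,"roll": 0,"claw": 1}
    - {"dx": -0.03,"dy": 0,"dz": -2.4,"roll": 0,"claw": 1}
    - {"dx": -0.03,"dy": 0,"dz": -3.6,"roll": 0,"claw": 1}
    - {"dx": -0.03,"dy": 0,"dz": -4.5,"roll": 0,"claw": 1}
    - {"dx": -0.03,"dy": 0,"dz": -4.82,"roll": 0,"claw": 1}

```text
clock: 41.8
tcp_pos: [0.418, -0.1735, 0.0047]
orientation: [-0.001, -0.389, 0.921, 0.001]
wrist_force: [0.9, 0.1, 0.6]
finger_gap: 0.0853
grip_force: 0.0
```

Call:
send_rows:
  increments:
    - {"dx": 0,"dy": 0,"dz": 0,"roll": 0,"claw": 0.6}
    - {"dx": 0,"dy": 0,"dz": 0,"roll": 0,"claw": 0.2}
    - {"dx": 0,"dy": 0,"dz": 0,"roll": 0,"claw": 0}
    - {"dx": 0,"dy": 0,"dz": 0,"roll": 0,"claw": -0.2}
    - {"dx": 0,"dy": 0,"dz": 0,"roll": 0,"claw": -0.5}
  grip_force: 30

```text
clock: 42.42
tcp_pos: [0.4191, -0.1742, 0.0062]
orientation: [0.0, -0.389, 0.921, -0.001]
wrist_force: [-0.1, -0.2, 6.1]
finger_gap: 0.0336
grip_force: 30.6
```

Call:
send_rows:
  increments:
    - {"dx": 0,"dy": 0,"dz": 0,"roll": 0,"claw": -0.5}
    - {"dx": 0,"dy": 0,"dz": 0,"roll": 0,"claw": -0.5}
    - {"dx": 0,"dy": 0,"dz": 0,"roll": 0,"claw": -0.5}
    - {"dx": 0,"dy": 0,"dz": 0,"roll": 0,"claw": -0.5}
    - {"dx": 0,"dy": 0,"dz": 0,"roll": 0,"claw": -0.5}

```text
clock: 43.05
tcp_pos: [0.4191, -0.1742, 0.0062]
orientation: [0.0, -0.389, 0.921, -0.001]
wrist_force: [-0.6, 0.3, 5.6]
finger_gap: 0.0336
grip_force: 30.6
```

Call:
send_rows:
  increments:
    - {"dx": 0,"dy": 0,"dz": 0.4,"roll": 0,"claw": -0.5}
    - {"dx": 0,"dy": 0,"dz": 1.4,"roll": 0,"claw": -0.5}
    - {"dx": 0,"dy": 0,"dz": 2.6,"roll": 0,"claw": -0.5}
    - {"dx": 0,"dy": -0.4,"dz": 4,"roll": 0,"claw": -0.5}
    - {"dx": 0.4,"dy": -1.2,"dz": 5,"roll": 0,"claw": -0.5}

```text
clock: 43.68
tcp_pos: [0.4282, -0.2035, 0.1324]
orientation: [0.0, -0.39, 0.921, 0.0]
wrist_force: [0.4, -0.6, -0.5]
finger_gap: 0.0328
grip_force: 30.1
```

Call:
send_rows:
  increments:
    - {"dx": 1.2,"dy": -0.9,"dz": 0,"roll": -0.9,"claw": -0.5}
    - {"dx": 2.4,"dy": -1.8,"dz": 0,"roll": -1.8,"claw": -0.5}
    - {"dx": 3.6,"dy": -2.7,"dz": 0,"roll": -2.7,"claw": -0.5}
    - {"dx": 4.8,"dy": -3.6,"dz": 0,"roll": -3.6,"claw": -0.5}
    - {"dx": 5.76,"dy": -4.15,"dz": 0,"roll": -4.25,"claw": -0.5}

```text
clock: 44.3
tcp_pos: [0.5734, -0.3085, 0.1305]
orientation: [-0.0, -0.101, 0.995, 0.0]
wrist_force: [-0.6, -0.2, -0.5]
finger_gap: 0.0337
grip_force: 30.1
```

Call:
send_rows:
  increments:
    - {"dx": 0,"dy": 0,"dz": 0,"roll": 0,"claw": -0.5}
    - {"dx": 0,"dy": 0,"dz": 0,"roll": 0,"claw": -0.5}
    - {"dx": 0,"dy": 0,"dz": -0.6,"roll": 0,"claw": -0.5}
    - {"dx": 0,"dy": 0,"dz": -1.2,"roll": 0,"claw": -0.5}
    - {"dx": 0,"dy": 0,"dz": -1.2,"roll": 0,"claw": -0.5}

```text
clock: 44.92
tcp_pos: [0.5709, -0.3064, 0.0982]
orientation: [-0.002, -0.103, 0.995, 0.001]
wrist_force: [0.7, 0.2, -0.9]
finger_gap: 0.0332
grip_force: 30.1
```

```bash
python3 - <<'E'
from h import *
c=grab('wrist','w12'); s=get_state(); print(s['tcp_pos'],s['orientation'],s['finger_gap'])
a=read_camera('scene'); d=read_camera('side')
sc=cv2.resize(a['image'][150:230,120:250],(520,320),interpolation=2); sd=cv2.resize(d['image'][200:320,380:540],(427,320),interpolation=2)
w=cv2.resize(c['image'],(512,320))
cv2.imwrite('pics/p12.png',cv2.resize(np.hstack([sc,w]),None,fx=.77,fy=.77))
for n,q in (('scene',a),('side',d)):
    k=[k for k in blobs(q['image']) if cv2.contourArea(k)>1000 and np.hypot(*(ray(q,*cv2.minAreaRect(k)[0],.02)[:2]-[.565,-.31]))<.04]
    for i in k: print(n,worldrect(q,i,.039))
E
```

```text
[ 0.57158844 -0.30688181  0.09931159] [-9.43151101e-04 -1.03220922e-01  9.94657598e-01  9.02992076e-04] 0.03357667200489332
```

View pics/p12.png

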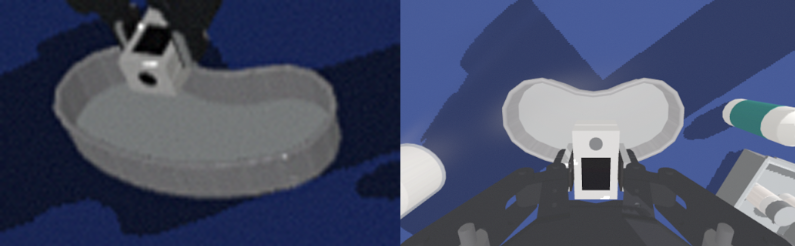

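The oximeter is held level, display up, above the dish. The hollow notch is at (595,92) and the dish ends are at (503,115) and (683,113) in the composite. I cast these points to check the target.

```bash
python3 - <<'E'
from h import *
c=read_camera('wrist')
o=np.array([.573,-.308]);a=np.deg2rad(11.9);R=np.array([[np.cos(a),np.sin(a)],[-np.sin(a),np.cos(a)]])
for u,v in ((316.6,149.4),(167,187),(459,183),(205,127),(420,130)):
    p=ray(c,u,v,.039)[:2]; print(np.round(p*1000),'dish frame',np.round(R@(p-o)*1000))
img=c['image']; hs=cv2.cvtColor(img,cv2.COLOR_BGR2HSV)
m=cv2.inRange(hs,(0,0,60),(180,80,255)); m[262:]=0
k=max(cv2.findContours(m[:, :480],cv2.RETR_EXTERNAL,cv2.CHAIN_APPROX_NONE)[0],key=cv2.contourArea)
P=np.array([R@(ray(c,u,v,.039)[:2]-o)*1000 for u,v in k.reshape(-1,2)])
print('x range top, y range',np.round(P.min(0)),np.round(P.max(0)))
n=P[(abs(P[:,1])<6)&(P[:,0]<0)]; print('notch x',np.round(n[:,0].min()) if len(n) else None)
print(get_state()['tcp_pos'])
E
```

```text
[ 527. -317.] dish frame [-47.   1.]
[ 576. -419.] dish frame [ -20. -110.]
[ 529. -209.] dish frame [-22. 106.]
[ 527. -396.] dish frame [-63. -77.]
[ 499. -249.] dish frame [-61.  73.]
x range top, y range [ -65. -110.] [ 41. 108.]
notch x -54.0
[ 0.57276316 -0.30778821  0.10092772]
```

The dish pose is confirmed to about 2 mm. Lowering.

Call:
send_rows:
  increments:
    - {"dx": 0,"dy": 0,"dz": -1,"roll": 0,"claw": -0.5}
    - {"dx": 0,"dy": 0,"dz": -2,"roll": 0,"claw": -0.5}
    - {"dx": 0,"dy": 0,"dz": -2.8,"roll": 0,"claw": -0.5}
    - {"dx": 0,"dy": 0,"dz": -3.3,"roll": 0,"claw": -0.5}
    - {"dx": 0,"dy": 0,"dz": -3.5,"roll": 0,"claw": -0.5}

```text
clock: 45.75
tcp_pos: [0.5725, -0.3076, 0.0127]
orientation: [-0.0, -0.103, 0.995, 0.0]
wrist_force: [0.3, 0.4, -0.8]
finger_gap: 0.0338
grip_force: 30.1
```

Call:
send_rows:
  increments:
    - {"dx": 0,"dy": 0,"dz": -0.05,"roll": 0,"claw": -0.5}
    - {"dx": 0,"dy": 0,"dz": -0.1,"roll": 0,"claw": -0.5}
    - {"dx": 0,"dy": 0,"dz": -0.12,"roll": 0,"claw": -0.5}
    - {"dx": 0,"dy": 0,"dz": -0.12,"roll": 0,"claw": -0.5}
    - {"dx": 0,"dy": 0,"dz": -0.12,"roll": 0,"claw": -0.5}

```text
clock: 46.38
tcp_pos: [0.5727, -0.3077, 0.0103]
orientation: [0.0, -0.103, 0.995, -0.0]
wrist_force: [0.3, 0.3, -1.0]
finger_gap: 0.033
grip_force: 30.1
```

Now the last 2 mm, then release and retreat.

Call:
send_rows:
  increments:
    - {"dx": 0,"dy": 0,"dz": -0.05,"roll": 0,"claw": -0.5}
    - {"dx": 0,"dy": 0,"dz": -0.09,"roll": 0,"claw": -0.5}
    - {"dx": 0,"dy": 0,"dz": -0.09,"roll": 0,"claw": -0.5}
    - {"dx": 0,"dy": 0,"dz": -0.09,"roll": 0,"claw": -0.1}
    - {"dx": 0,"dy": 0,"dz": -0.09,"roll": 0,"claw": 0.1}

```text
clock: 47.0
tcp_pos: [0.5726, -0.3076, 0.0077]
orientation: [0.0, -0.103, 0.995, 0.0]
wrist_force: [0.1, -0.2, 1.2]
finger_gap: 0.0469
grip_force: 0.0
```

Call:
send_rows:
  increments:
    - {"dx": 0,"dy": 0,"dz": 0,"roll": 0,"claw": 0.1}
    - {"dx": 0,"dy": 0,"dz": 0.6,"roll": 0,"claw": 0.1}
    - {"dx": 0,"dy": 0,"dz": 2,"roll": 0,"claw": 0.1}
    - {"dx": 0,"dy": 0,"dz": 4,"roll": 0,"claw": 0.6}
    - {"dx": 0,"dy": 0,"dz": 6,"roll": 0,"claw": 1}

```text
clock: 47.62
tcp_pos: [0.5725, -0.3076, 0.1603]
orientation: [0.0, -0.103, 0.995, -0.0]
wrist_force: [1.1, -0.0, -0.1]
finger_gap: 0.0807
grip_force: 0.0
```

Call:
send_rows:
  increments:
    - {"dx": 0,"dy": 0,"dz": 1.5,"roll": 0,"claw": 1}
    - {"dx": 0,"dy": 0,"dz": 3,"roll": 0,"claw": 1}
    - {"dx": 1,"dy": 0,"dz": 3,"roll": 0,"claw": 1}
    - {"dx": 2,"dy": 0,"dz": 3,"roll": 0,"claw": 1}
    - {"dx": 2,"dy": 0,"dz": 3,"roll": 0,"claw": 1}

```text
clock: 48.25
tcp_pos: [0.6236, -0.3074, 0.2332]
orientation: [0.0, -0.104, 0.995, -0.0]
wrist_force: [0.1, -0.2, -0.2]
finger_gap: 0.0857
grip_force: 0.0
```

```bash
python3 - <<'E'
from h import *
c=grab('wrist','w13'); s=get_state(); print(s['clock'],s['tcp_pos'])
img=c['image']
# oximeter: dark display + top face in the dish
hs=cv2.cvtColor(img,cv2.COLOR_BGR2HSV)
p=proj(c,[.5727,-.3077,.032]); print('pred px',p)
u,v=map(int,p); x0,y0=max(u-45,0),max(v-45,0)
g=cv2.cvtColor(img,cv2.COLOR_BGR2GRAY)[y0:v+45,x0:u+45]
for k in cv2.findContours((g<60).astype(np.uint8),cv2.RETR_EXTERNAL,cv2.CHAIN_APPROX_NONE)[0]:
    if cv2.contourArea(k)>60:
        k=k+[x0,y0]; print('dark',cv2.boundingRect(k),worldrect(c,k,.032))
a=read_camera('scene')
print('sanitiser/tape scene blobs',[np.round(cv2.minAreaRect(k)[0]) for k in blobs(a['image']) if 100<cv2.contourArea(k)<1500])
cv2.imwrite('pics/final_scene.png',a['image'])
E
```

```text
48.3 [ 0.62267558 -0.30741662  0.23306975]
pred px (np.float64(325.19438284147276), np.float64(134.63959442685265))
dark (321, 171, 49, 8) [ 614.5 -273.6   59.     8.7  -78.1]
sanitiser/tape scene blobs [array([402., 382.]), array([360., 230.]), array([265., 188.]), array([197., 111.])]
```

```bash
python3 - <<'E'
from h import *
c=read_camera('wrist'); g=cv2.cvtColor(c['image'],cv2.COLOR_BGR2GRAY)
u,v=map(int,proj(c,[.5727,-.3077,.032])); print(u,v)
w=g[v-40:v+30,u-40:u+40]
for t in (75,100,125):
  for k in cv2.findContours((w<t).astype(np.uint8),cv2.RETR_EXTERNAL,cv2.CHAIN_APPROX_NONE)[0]:
    if 60<cv2.contourArea(k)<900: print(t,cv2.boundingRect(k),worldrect(c,k+[u-40,v-40],.032))
for t in (200,215,230):
  for k in cv2.findContours((w>t).astype(np.uint8),cv2.RETR_EXTERNAL,cv2.CHAIN_APPROX_NONE)[0]:
    if cv2.contourArea(k)>300: print('hi',t,cv2.boundingRect(k),worldrect(c,k+[u-40,v-40],.032))
print(w[::7,::8])
E
```

```text
324 136
75 (33, 37, 17, 21) [ 580.8 -305.8   23.5   19.3   12.7]
100 (33, 35, 18, 23) [ 579.4 -305.4   25.8   20.2   11.8]
125 (33, 35, 18, 23) [ 579.4 -305.3   25.8   20.4   11.8]
hi 200 (27, 15, 30, 51) [ 573.1 -306.9   58.2   34.2   11.5]
[[196 195 197 174 157 167 158 168 195 195]
 [195 195 195 195 195 194 194 194 193 194]
 [193 194 195 194 194 193 194 193 194 193]
 [193 193 193 193 214 142 213 204 193 193]
 [191 191 192 193 213 170 214 203 193 192]
 [191 192 191 191 174  74  70 201 194 192]
 [190 190 191 191 179  78  74 200 192 192]
 [190 190 190 190 176  73  67 196 192 191]
 [188 189 190 191 177  62  59 194 190 190]
 [189 188 189 190 212 212 212 192 191 190]]
```

The top face measures 58.2 × 34.2 mm at (573,-307) with the display up, so the oximeter lies flat in the dish. Tape and sanitiser are where they were.

```bash
python3 -c "
from workcell import hand_in
print(hand_in())"
```

```text
the job is handed in; nothing more can be done
None
```

All five things are sorted: a meter flat in each tray bay, both vials upright in the grey box, and the oximeter display up in the kidney dish. The sanitiser bottle and tape roll stand where they were, and the job was handed in at about 48 s.

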